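Fit the irrigation controller's station modules and pin the retaining bar

ROBOT

A 6-joint arm with a two-finger parallel gripper is mounted at the origin on the work surface. World frame = base frame: x ahead of the robot, y to its left, z up, the work surface at z = 0. Lengths are in m, angles in rad, forces in N, time in s.
With the tool pointing down it reaches from about 0.275 to 1 m from the base axis. Payload 8.4 kg.
Tool frame: the origin (TCP) lies midway between the tips of the shut fingers; the grasp point (between the pads) lies tcp_to_grasp behind it (tcp_to_grasp is the distance from the TCP to the grasp point, in m); z points along the fingers, y is the direction in which the jaws open and shut (so a half turn about z gives the same grasp; the last joint's range is limited). The gripper opens to 85 mm and grips with 20 to 120 N. Pads are 22 mm wide; open, the fingers measure 114 mm over their backs; the gripper's body (76 mm by 85 mm) begins 54 mm behind the grasp point. The pads swing forward as they close: fully open they stand 13 mm farther back than shut.
Start: joints at [-1.236, 0.353, 1.633, -0, 1.155, -0.002], TCP at [0.207, -0.59, 0.231] pointing down, gripper open.
Joint ranges: [-2.63, 2.63], [-0.92, 2.1], [0.06, 2.66], [-1.3, 4.44], [0, 2.69], [-3.02, 3.02]. Speed limits (rad/s): [2.22, 2.22, 2.79, 3.14, 3.14, 3.14].

INTERFACE

Orientations are given as a unit quaternion [w, x, y, z].
In Python, from station import * gives the robot as it stands.
- The arm moves only by the tool drive_tool, never from a script. Its argument "plan" is a list that holds one entry, the list of rows, each a list of 5 numbers: the shift along the tool's x, y, z in cm, then the turn about the tool's z in rad, then the finger opening in cm, from 0 to 8.54. In form: [[[tx, ty, tz, spin, grip], ...]]. A call has 1 to 20 rows; each row shifts and turns the pose as measured when the row begins, along the tool's axes as they then stand; what a row does not reach is not made up. A row lasts 1/12 s, in which the tool goes at most 41.7 mm and 7.16 degrees, less where a joint would pass 70% of its speed; a pose out of reach is approached as far as the arm can. A call is refused whole if a number of a shift passes 4.17 or a number of a turn 0.125, either way. A call with a gripper value outside its range is refused whole. The fingers move at their own pace and stop on an object; "newtons" is the grip in N (left out, the last holds). Time passes only in rows, so rows that do not move let the fingers close. It gives the time, the measured TCP pose, the force and the opening at its end, in the units of the state.
- get_state(): the state, without advancing time (a new reading comes with each control period).
- get_image(name): name is "scene" or "side" or "wrist"; returns the picture (384x512x3 uint8, blue, green, red); there is no depth.
- camera_params(name): a dict with "mtx" (3x3 intrinsics, pixels), "dist" ([k1, k2, p1, p2, k3] as OpenCV has them; the pictures are not rectified), "R" (3x3) and "t" (3): a world point X has camera coordinates R X + t; the wrist camera has in their place "T_tool_cam" (4x4, takes a point from camera to tool coordinates, whose origin is the TCP and whose axes are the flange's). Camera axes: x right, y down, z forward; pixel columns grow to the right and rows downward; lengths in m; the calibration is good to about 2 mm. A picture is of the moment at which its call begins: read the wrist's pose just before it. camera_params takes no time and is no camera call.
- job_done(): hands the job in, once; it reports no verdict.
Trained networks look in the newest picture that a camera, given by its name, has taken for a name from the list of things; names that differ only in an ending like _2 or _b are one class to them, and where a whole thing is asked for, a point or a joint stands for the part that bears it (a point fixed in the world has none). Each returns a list of dicts, best first, with "confidence" (0 to 1); they miss things now and then, are a little off and sometimes report something else, mostly with a low value. They report only what shows in the picture. A call takes as long as a camera call. They do not tell look-alikes from the thing itself.
- search_frame(label, camera): "position" ([column, row] in pixels, amid what is visible of it).
- silhouettes(label, camera): "mask" (384x512 bool, what is visible of it) and "position" ([column, row] in pixels, amid what is visible of it).
The state is a dict: "clock": time; "joint_positions": joint angles; "qd": joint speeds; "joint_torque": joint torques, N m; "ee_pos": TCP position; "eef_rot": TCP orientation; "force": force on the tool from outside, world axes, zero at the start; "ft_torque": the same for the moment, N m; "finger_gap": opening from 0.0 (shut) to 1.0 (fully open).
Only numpy, scipy, OpenCV 4.12 (cv2) and the standard library are available. Lean on these libraries where they do the work, as an engineer would, in place of code of your own. Each camera call takes 0.05 s, during which the arm holds its last target.

TASK

Fit the station modules to the bench irrigation controller: pull the headed pin out of the fork and stand it in its rest, swing the retaining bar out of the way, and plug every module on the table fully home into a socket of its own (any socket). Then swing the bar back over them until its lug is in the fork, and push the pin down through fork and lug again until its head seats on the fork. Leave everything else on the bench where it is.

Things in the scene. Friction and masses are not known exactly. Their poses are not given: they have to be found in the camera images.
- module1: Plug-in station module standing on the table on its plug: a white body 54 x 46 mm (its x and y) and 30 mm tall on a heavy black rectangular plug foot 46 x 38 mm, 20 mm tall; 50 mm tall overall, about 0.18 kg. Origin: centre of the underside of the foot; z up. All modules are alike, fit any socket, either way round. Between two and four are present.
- module2: Plug-in station module standing on the table on its plug: a white body 54 x 46 mm (its x and y) and 30 mm tall on a heavy black rectangular plug foot 46 x 38 mm, 20 mm tall; 50 mm tall overall, about 0.18 kg. Origin: centre of the underside of the foot; z up. All modules are alike, fit any socket, either way round. Between two and four are present.
- module3: Plug-in station module standing on the table on its plug: a white body 54 x 46 mm (its x and y) and 30 mm tall on a heavy black rectangular plug foot 46 x 38 mm, 20 mm tall; 50 mm tall overall, about 0.18 kg. Origin: centre of the underside of the foot; z up. All modules are alike, fit any socket, either way round. Between two and four are present.
- module4: Plug-in station module standing on the table on its plug: a white body 54 x 46 mm (its x and y) and 30 mm tall on a heavy black rectangular plug foot 46 x 38 mm, 20 mm tall; 50 mm tall overall, about 0.18 kg. Origin: centre of the underside of the foot; z up. All modules are alike, fit any socket, either way round. Between two and four are present.
- socket1 (a point): Socket 1 of the base, counted from the pivot end: a rectangular hole 48.5 (base x) by 40.5 mm (base y), 24 mm deep, 2 mm chamfer, 56 mm from the next; the point is the centre of its mouth, on the base top; axes as the base's. A module fully home rests with its body's shoulder on the base top, its foot 20 mm below the mouth and its top 30 mm above.
- socket2 (a point): Socket 2 of the base, counted from the pivot end: a rectangular hole 48.5 (base x) by 40.5 mm (base y), 24 mm deep, 2 mm chamfer, 56 mm from the next; the point is the centre of its mouth, on the base top; axes as the base's. A module fully home rests with its body's shoulder on the base top, its foot 20 mm below the mouth and its top 30 mm above.
- socket3 (a point): Socket 3 of the base, counted from the pivot end: a rectangular hole 48.5 (base x) by 40.5 mm (base y), 24 mm deep, 2 mm chamfer, 56 mm from the next; the point is the centre of its mouth, on the base top; axes as the base's. A module fully home rests with its body's shoulder on the base top, its foot 20 mm below the mouth and its top 30 mm above.
- socket4 (a point): Socket 4 of the base, counted from the pivot end: a rectangular hole 48.5 (base x) by 40.5 mm (base y), 24 mm deep, 2 mm chamfer, 56 mm from the next; the point is the centre of its mouth, on the base top; axes as the base's. A module fully home rests with its body's shoulder on the base top, its foot 20 mm below the mouth and its top 30 mm above.
- base: Grey controller base fixed on the table, 100 x 310 x 35 mm (x, y, z); origin: centre of its underside. Four sockets in a row along its y. 135 mm from the centre stand, at -y, the bar's pivot post and, at +y, a steel fork: two level plates 46 x 44 mm, 58-67 and 81-89 mm above the table, each with an upright 16.5 mm hole, joined by a web at +x, open towards -x.
- bar (a joint): Steel retaining bar turning level about the pivot post, rad: 0 = closed, along base +y over the sockets, against its stop, holes of lug and fork in line; grows to 1.6 as it swings towards base -x (anticlockwise from above). Starts closed. Friction 0.12 N m: stays where left. 18 mm wide, 69 to 79 mm above the table (4 mm over seated modules). Below about 1.3 rad it is in the way of some sockets.
- bar_pivot (a point): Point on the bar's turning axis, at the underside of the bar, 69 mm above the table.
- bar_handle (a point): Top of the upright round black handle on the bar, 20 mm in diameter and 45 mm tall (79 to 124 mm above the table), 150 mm from the pivot.
- lug (a point): Centre of the 16.5 mm hole in the lug at the bar's end (40 mm square, 10 mm thick), at its top face, 270 mm from the pivot.
- fork (a point): Centre of the hole in the fork's upper plate, at the plate's top face (89 mm above the table).
- pin: Headed steel pin, at the start upright through fork and lug, locking the bar: shank 14 mm in diameter and 48 mm long with a tapered tip, flange 32 mm in diameter and 5 mm thick, black round knob 24 mm in diameter and 32 mm tall above it (85 mm overall, about 0.12 kg). Origin: centre of the tip's end; z towards the knob.
- pin_seat (a point): Centre of the underside of the pin's flange, 48 mm above the tip: it lies on the fork's upper plate when the pin is seated.
- pin_rest: Black block fixed on the table, 50 x 50 x 52 mm, with an upright hole 17 mm wide through it, the empty rest for the pin: put in, the pin stands with its flange on the block's top. Origin: centre of its underside.
- pot_a: White plant pot with leaves, 70 mm wide, 65 mm tall; origin under its centre. Bystander.
- pot_b: White plant pot with leaves, 64 mm wide, 60 mm tall; origin under its centre. Bystander.
- saucer: Terracotta saucer, 60 mm wide, 12 mm tall; origin under its centre. Bystander.
- stake: White plant label lying flat, 100 x 22 x 5 mm; origin under its centre. Bystander.
- trowel: Spatula-shaped hand tool lying on the table, 240 mm long along its x, handle to -x. Bystander.
- feed: White bottle of feed, 66 mm wide, 170 mm tall; origin under its centre. Bystander.
- twine: Roll of twine, 64 mm wide, 50 mm tall; origin under its centre. Bystander.
There are look-alikes about, which are no part of the job. What is shaped like the module3 but blue is not meant.

How it is judged:
On the way, in this order (a step that is already met when the one before it is completed fails the run):
1. the pin stands in its rest (horizontal distance between pin_seat and pin_rest below 0.006 m and z of pin_seat in the frame of pin_rest below 0.057 m and angle between pin's own z axis and vertical below 0.12 rad), for 0.2 s.
2. every module present is plugged fully home in a socket (((horizontal distance between module1 and socket1 below 0.005 m and z of module1 in the frame of socket1 below -0.0175 m and angle between module1's own z axis and vertical below 0.08 rad) or (horizontal distance between module1 and socket2 below 0.005 m and z of module1 in the frame of socket2 below -0.0175 m and angle between module1's own z axis and vertical below 0.08 rad) or (horizontal distance between module1 and socket3 below 0.005 m and z of module1 in the frame of socket3 below -0.0175 m and angle between module1's own z axis and vertical below 0.08 rad) or (horizontal distance between module1 and socket4 below 0.005 m and z of module1 in the frame of socket4 below -0.0175 m and angle between module1's own z axis and vertical below 0.08 rad)) and ((horizontal distance between module2 and socket1 below 0.005 m and z of module2 in the frame of socket1 below -0.0175 m and angle between module2's own z axis and vertical below 0.08 rad) or (horizontal distance between module2 and socket2 below 0.005 m and z of module2 in the frame of socket2 below -0.0175 m and angle between module2's own z axis and vertical below 0.08 rad) or (horizontal distance between module2 and socket3 below 0.005 m and z of module2 in the frame of socket3 below -0.0175 m and angle between module2's own z axis and vertical below 0.08 rad) or (horizontal distance between module2 and socket4 below 0.005 m and z of module2 in the frame of socket4 below -0.0175 m and angle between module2's own z axis and vertical below 0.08 rad)) and ((horizontal distance between module3 and socket1 below 0.005 m and z of module3 in the frame of socket1 below -0.0175 m and angle between module3's own z axis and vertical below 0.08 rad) or (horizontal distance between module3 and socket2 below 0.005 m and z of module3 in the frame of socket2 below -0.0175 m and angle between module3's own z axis and vertical below 0.08 rad) or (horizontal distance between module3 and socket3 below 0.005 m and z of module3 in the frame of socket3 below -0.0175 m and angle between module3's own z axis and vertical below 0.08 rad) or (horizontal distance between module3 and socket4 below 0.005 m and z of module3 in the frame of socket4 below -0.0175 m and angle between module3's own z axis and vertical below 0.08 rad)) and ((horizontal distance between module4 and socket1 below 0.005 m and z of module4 in the frame of socket1 below -0.0175 m and angle between module4's own z axis and vertical below 0.08 rad) or (horizontal distance between module4 and socket2 below 0.005 m and z of module4 in the frame of socket2 below -0.0175 m and angle between module4's own z axis and vertical below 0.08 rad) or (horizontal distance between module4 and socket3 below 0.005 m and z of module4 in the frame of socket3 below -0.0175 m and angle between module4's own z axis and vertical below 0.08 rad) or (horizontal distance between module4 and socket4 below 0.005 m and z of module4 in the frame of socket4 below -0.0175 m and angle between module4's own z axis and vertical below 0.08 rad))), for 0.2 s.
3. the bar is swung closed over the modules (all of step 2 and value of joint bar below 0.03 rad), for 0.2 s.
4. the pin is through fork and lug, its head seated (value of joint bar below 0.03 rad and horizontal distance between pin_seat and fork below 0.005 m and z of pin_seat in the frame of fork between -0.004 and 0.003 m and angle between pin's own z axis and vertical below 0.12 rad), for 0.2 s.
At the end, for the whole second after the job is handed in: Every module present stands in a socket within 5 mm of its centre and 2.5 mm of fully home, upright; the bar is within 0.03 rad of closed; the pin stands in the fork within 5 mm of the hole's centre, upright, its flange within 3 mm of the fork's top plate; all at rest (all of step 2 and all of step 4 and linear speed of each of pin, module1, module2, module3, module4 below 0.02 m/s); the robot touches nothing.
It fails at once if one of the other things on the bench is pushed more than 5 cm from its place (distance of any of pot_a, pot_b, saucer, stake, trowel, feed, twine from where it was at the start of the episode above 0.05 m).
It fails at once if a pot, the bottle or the roll of twine is tipped over (angle between any of pot_a, pot_b, feed, twine's own z axis and vertical above 0.7 rad).
Of module1, module2, module3, module4 only 2 to 4 are there at a start; the rules pass over those that are not, and their reading is None.
At some moment in a run one of module1, module2, module3, module4 may be knocked a few centimetres aside while the robot is not near it.
It also fails if it takes over 210 s, if anything falls off the work surface, if the arm or the gripper's body presses on something with over 40 N, if the wrist force passes 120 N, or if a joint passes its speed limit or range.

## Working session

There is one attempt and no reset: what is moved stays moved. The work goes in short steps, Python scripts to look and compute and a tool call to move; the robot and the scene stay as the last step left them, time stands still between calls to the robot, and variables do not carry over. Pictures are saved under pics/ and viewed, and the job is handed in when it is done.

Besides the shell and the picture viewer there is one more tool, called after "Call:" as name(argument=value, ...), one argument or row to a line, values as JSON. drive_tool: Moves the arm, as the interface text tells. Its arguments: {"type":"object","properties":{"plan":{"type":"array"},"newtons":{"type":"number"}},"required":["plan"]}

```bash
ls; mkdir -p pics; python3 - <<'E'
from station import *
import cv2
s=get_state();print({k:s[k] for k in s})
for n in ("scene","side","wrist"):
    im=get_image(n);cv2.imwrite(f"pics/{n}0.png",im)
    p=camera_params(n);print(n,p)
E
```

```text
pics
{'clock': 0.0, 'joint_positions': array([-1.23637796e+00,  3.53611347e-01,  1.63415134e+00, -5.99356623e-06,
        1.15518718e+00, -2.39390070e-03]), 'qd': array([-0.00044182,  0.00021192, -0.00092034, -0.00217434,  0.00069524,
       -0.00117247]), 'joint_torque': array([-3.11220021e-03, -6.05254483e+01, -3.42066336e+01, -1.26466889e-04,
        9.42670653e-03, -2.26988578e-05]), 'ee_pos': array([ 0.20639446, -0.5894293 ,  0.2305773 ]), 'eef_rot': array([-6.68826713e-04,  9.85852739e-01,  1.67612398e-01, -1.14843870e-04]), 'force': array([0.54155192, 0.2546428 , 0.62628531]), 'ft_torque': array([-0.07644997,  0.02309797,  0.03283104]), 'finger_gap': 0.9965248049452422}
scene {'mtx': array([[367.99301816,   0.        , 255.13823718],
       [  0.        , 367.99301816, 194.55868534],
       [  0.        ,   0.        ,   1.        ]]), 'dist': array([-0.05103288,  0.        ,  0.        ,  0.        ,  0.        ]), 'R': array([[ 0.23158416,  0.97270858,  0.01438029],
       [ 0.82469188, -0.1884605 , -0.53325974],
       [-0.51599621,  0.13535382, -0.84582933]]), 't': array([
[... 398 characters left out ...]
 [ 0.19002774, -0.82157036, -0.53750498]]), 't': array([0.6032781 , 0.13520523, 1.1464331 ])}
wrist {'mtx': array([[295.62421181,   0.        , 258.69187713],
       [  0.        , 295.62421181, 191.74025553],
       [  0.        ,   0.        ,   1.        ]]), 'dist': array([-0.07350205,  0.        ,  0.        ,  0.        ,  0.        ]), 'T_tool_cam': array([[ 6.95044125e-04, -9.50006396e-01, -3.12229667e-01,
         7.91785709e-02],
       [ 9.99999749e-01,  6.17167781e-04,  3.48239204e-04,
        -7.24041617e-04],
       [-1.38131381e-04, -3.12229830e-01,  9.50006586e-01,
        -1.41771984e-01],
       [ 0.00000000e+00,  0.00000000e+00,  0.00000000e+00,
         1.00000000e+00]])}
```

View pics/scene0.png

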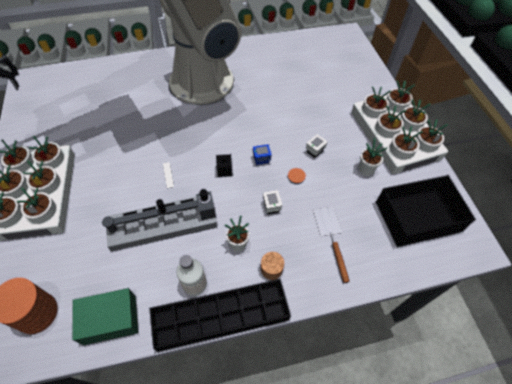

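View pics/side0.png

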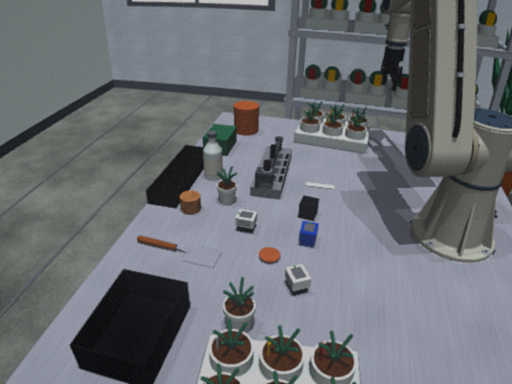

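View pics/wrist0.png

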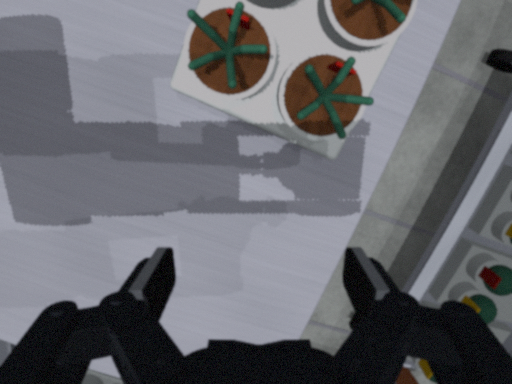

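```bash
cat > h.py <<'E'
from station import *
import cv2, numpy as np
from scipy.spatial.transform import Rotation as Rn
def cam(n,s=None):
    p=camera_params(n)
    if n!="wrist": return p["mtx"],p["dist"],np.array(p["R"]),np.array(p["t"])
    s=s or get_state()
    q=s["eef_rot"]; R=Rn.from_quat([q[1],q[2],q[3],q[0]]).as_matrix()
    T=np.eye(4);T[:3,:3]=R;T[:3,3]=s["ee_pos"]
    W=np.linalg.inv(T@p["T_tool_cam"])
    return p["mtx"],p["dist"],W[:3,:3],W[:3,3]
def ray(c,uv):
    K,d,R,t=c
    a=cv2.undistortPoints(np.array([[uv]],float),K,d)[0,0]
    v=R.T@np.array([a[0],a[1],1]); return -R.T@t, v/np.linalg.norm(v)
def onz(c,uv,z):
    o,v=ray(c,uv); return o+v*(z-o[2])/v[2]
def proj(c,X):
    K,d,R,t=c
    return cv2.projectPoints(np.array(X,float).reshape(-1,3),cv2.Rodrigues(R)[0],t,K,d)[0][:,0]
def tri(l):
    A=np.zeros((3,3));b=np.zeros(3);
    for c,uv in l:
        o,v=ray(c,uv);P=np.eye(3)-np.outer(v,v);A+=P;b+=P@o
    X=np.linalg.solve(A,b)
    return X,[np.round(proj(c,X)[0]-uv,1) for c,uv in l]
E
python3 - <<'E'
from h import *
np.set_printoptions(precision=3,suppress=True)
C={n:cam(n) for n in("scene","side")}
D={}
for lab in ("module1","pin","pin_rest","bar_handle","base","saucer","twine","pot_a","stake","feed","fork","trowel"):
    for n in C:
        r=search_frame(lab,n)
        print(lab,n,[(np.round(x["position"],1).tolist(),round(x["confidence"],2),onz(C[n],x["position"],.03).round(3).tolist()) for x in r[:6]])
for n in ("scene","side"):
    im=cv2.imread(f"pics/{n}0.png")
    cr=im[150:260,90:220] if n=="scene" else im[125:205,235:335]
    cv2.imwrite(f"pics/{n}0z.png",cv2.resize(cr,None,fx=5,fy=5,interpolation=cv2.INTER_CUBIC))
print(get_state()["clock"])
E
```

```text
module1 scene [([271.8, 200.6], 0.92, [0.604, 0.122, 0.03]), ([262.1, 150.5], 0.86, [0.412, 0.14, 0.03]), ([315.7, 142.9], 0.75, [0.419, 0.322, 0.03]), ([168.4, 176.7], 0.37, [0.448, -0.169, 0.03])]
module1 side [([244.2, 222.4], 0.85, [0.61, 0.135, 0.03]), ([298.6, 279.4], 0.8, [0.426, 0.321, 0.03]), ([311.0, 233.1], 0.58, [0.417, 0.135, 0.03])]
pin scene [([201.4, 197.3], 0.64, [0.546, -0.081, 0.03]), ([239.9, 232.7], 0.23, [0.686, 0.007, 0.03])]
pin side [([273.3, 176.6], 0.65, [0.578, -0.141, 0.03])]
pin_rest scene [([220.9, 166.5], 0.78, [0.446, -0.003, 0.03]), ([159.7, 220.6], 0.16, [0.597, -0.21, 0.03])]
pin_rest side [([307.9, 209.4], 0.75, [0.439, 0.023, 0.03]), ([272.3, 169.8], 0.6, [0.59, -0.186, 0.03])]
bar_handle scene [([159.1, 211.6], 0.97, [0.567, -0.209, 0.03])]
bar_handle side [([273.6, 151.2], 0.65, [0.613, -0.33, 0.03]), ([243.5, 220.2], 0.48, [0.614, 0.125, 0.03]), ([271.5, 174.6], 0.27, [0.587, -0.153, 0.03])]
base scene [([159.5, 222.9], 0.83, [0.604, -0.212, 0.03])]
base side []
saucer scene [([158.3, 212.2], 0.73, [0.568, -0.212, 0.03]), ([295.2, 177.5], 0.59
[... 557 characters left out ...]
e [([167.1, 175.6], 0.54, [0.443, -0.173, 0.03]), ([157.5, 221.0], 0.32, [0.597, -0.217, 0.03])]
stake side [([274.1, 174.0], 0.44, [0.579, -0.159, 0.03]), ([323.3, 183.3], 0.43, [0.407, -0.142, 0.03])]
feed scene [([192.3, 277.8], 0.79, [0.788, -0.144, 0.03]), ([160.8, 213.4], 0.48, [0.574, -0.205, 0.03])]
feed side [([213.3, 153.2], 0.96, [0.831, -0.252, 0.03])]
fork scene [([160.2, 222.0], 0.84, [0.602, -0.21, 0.03]), ([158.5, 213.0], 0.54, [0.571, -0.211, 0.03])]
fork side [([273.9, 172.5], 0.67, [0.581, -0.169, 0.03]), ([212.6, 155.2], 0.27, [0.828, -0.236, 0.03])]
trowel scene [([335.1, 228.4], 0.93, [0.734, 0.275, 0.03])]
trowel side [([189.5, 252.0], 0.81, [0.715, 0.295, 0.03])]
1.35
```

View pics/scene0z.png

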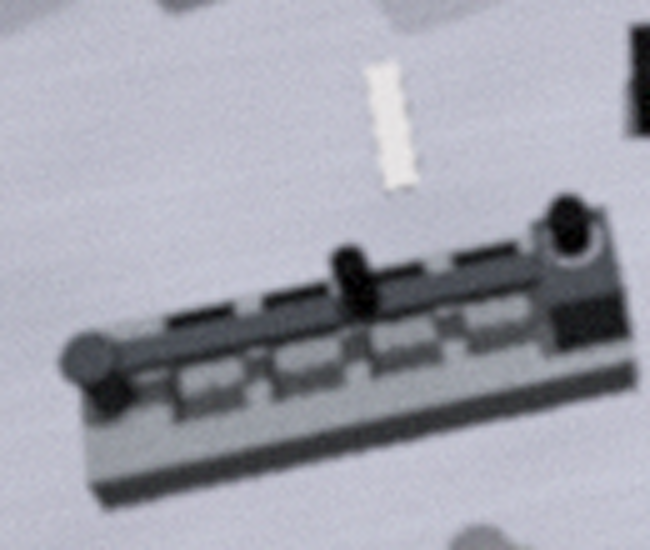

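View pics/side0z.png

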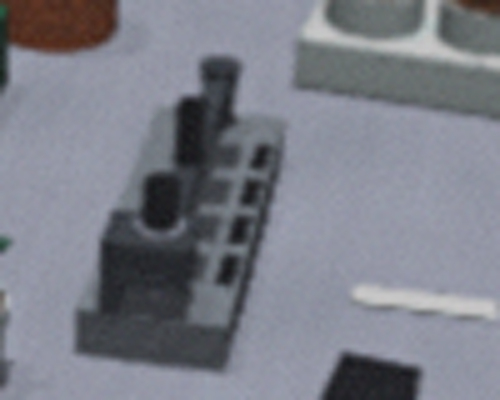

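```bash
python3 - <<'E'
from h import *
import station
np.set_printoptions(precision=4,suppress=True)
print([ (k,v) for k,v in vars(station).items() if not k.startswith("_")])
a,b=cam("scene"),cam("side")
for n,u,v in (("pinTop",(204,191),(267.4,162)),("pivotTop",(108,221.5),(279,138.5)),("handleTop",(159.5,201),(273,146.5)),
  ("m1",(271.8,200.6),(244.2,222.4)),("m2",(315.7,142.9),(298.6,279.4)),("rest",(222,161),(309,203))):
    print(n,*tri([(a,u),(b,v)]))
E
```

```text
[('get_image', <function make.<locals>.drawn_camera at 0x7f11864544a0>), ('camera_params', <function make.<locals>.<lambda> at 0x7f1186454a40>), ('job_done', <function connect.<locals>.done at 0x7f11863d3b00>), ('get_state', <function make.<locals>.<lambda> at 0x7f11864549a0>), ('search_frame', <function make.<locals>.keyed.<locals>.call at 0x7f1186454c20>), ('silhouettes', <function make.<locals>.keyed.<locals>.call at 0x7f1186454e00>), ('Unreachable', <class 'station.Unreachable'>), ('tcp_to_grasp', 0.0187)]
pinTop [ 0.5871 -0.0697  0.1232] [array([0.1, 0.1]), array([ 0.1, -0.1])]
pivotTop [ 0.5972 -0.3418  0.08  ] [array([-0.1, -0.1]), array([-0.1,  0. ])]
handleTop [ 0.5914 -0.191   0.1201] [array([0.4, 0.5]), array([ 0.4, -0.3])]
m1 [0.6071 0.1248 0.0262] [array([1.2, 1.4]), array([ 1.7, -0.9])]
m2 [0.4239 0.3213 0.0322] [array([0.5, 0.6]), array([ 0.9, -0.5])]
rest [0.4376 0.0041 0.0429] [array([0.4, 0.6]), array([ 0.6, -0.4])]
```

Call:
drive_tool(
  plan=[
    [[3.3,-2.28,-0.12,0,8.5],[3.3,-2.28,-0.12,0,8.5],[3.3,-2.28,-0.12,0,8.5],[3.3,-2.28,-0.12,0,8.5],[3.3,-2.28,-0.12,0,8.5],[3.3,-2.28,-0.12,0,8.5],[3.3,-2.28,-0.12,0,8.5],[3.3,-2.28,-0.12,0,8.5],[3.3,-2.28,-0.12,0,8.5],[3.3,-2.28,-0.12,0,8.5],[3.3,-2.28,-0.12,0,8.5],[3.3,-2.28,-0.12,0,8.5],[3.3,-2.28,-0.12,0,8.5],[3.3,-2.28,-0.12,0,8.5],[3.3,-2.28,-0.12,0,8.5],[0,0,0,-0.125,8.5],[0,0,0,-0.125,8.5],[0,0,0,-0.125,8.5],[0,0,0,-0.125,8.5],[0,0,0,-0.125,8.5]],
  ],
)

```text
clock: 3.02
ee_pos: [0.5764, -0.0824, 0.2505]
eef_rot: [0.004, 0.888, 0.459, 0.003]
force: [-0.2, -0.3, 0.3]
finger_gap: 0.996
```

Call:
drive_tool(
  plan=[
    [[0,0,0,-0.125,8.5],[0,0,0,-0.125,8.5],[0,0,0,-0.125,8.5],[0,0,0,-0.125,8.5],[0,0,0,-0.125,8.5],[0,0,0,-0.03,8.5],[0,0,0,0,8.5]],
  ],
)

```text
clock: 3.6
ee_pos: [0.5765, -0.0818, 0.2506]
eef_rot: [0.005, 0.69, 0.724, 0.001]
force: [0.2, 0.4, 0.2]
finger_gap: 0.994
```

```bash
cat >> h.py <<'E'
def snap(name):
    s=get_state(); im=get_image("wrist"); cv2.imwrite(f"pics/{name}.png",im)
    import pickle; pickle.dump(cam("wrist",s),open(f"pics/{name}.pkl","wb")); 
    q=s["eef_rot"]; print("pos",np.round(s["ee_pos"],4),"q",np.round(q,4),"yaw",round(2*np.arctan2(q[2],q[1]),4),"gap",round(s["finger_gap"],3),"F",np.round(s["force"],1),"t",round(s["clock"],2))
    return cam("wrist",s),im
def load(name):
    import pickle; return pickle.load(open(f"pics/{name}.pkl","rb")),cv2.imread(f"pics/{name}.png")
E
python3 -c "
from h import *
snap('w1')"
```

```text
pos [ 0.5765 -0.0818  0.2506] q [0.0047 0.6902 0.7236 0.0012] yaw 1.6181 gap 0.994 F [0.2 0.4 0.2] t 3.6
```

View pics/w1.png

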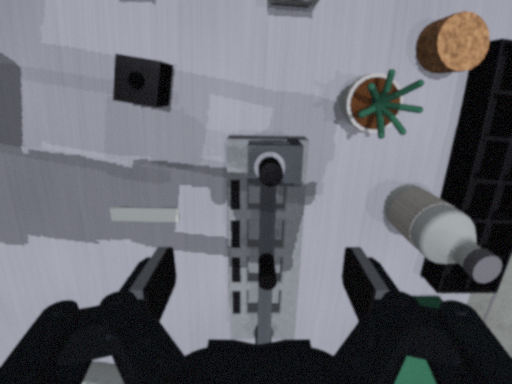

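```bash
python3 - <<'E'
from h import *
c,im=load('w1')
cv2.imwrite('pics/w1a.png',cv2.resize(im[125:225,215:325],None,fx=6,fy=6,interpolation=cv2.INTER_CUBIC))
cv2.imwrite('pics/w1c.png',cv2.resize(im[225:345,215:325],None,fx=5,fy=5,interpolation=cv2.INTER_CUBIC))
cv2.imwrite('pics/w1b.png',cv2.resize(im[45:115,105:185],None,fx=8,fy=8,interpolation=cv2.INTER_CUBIC))
E
```

```text
(no output)
```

View pics/w1a.png

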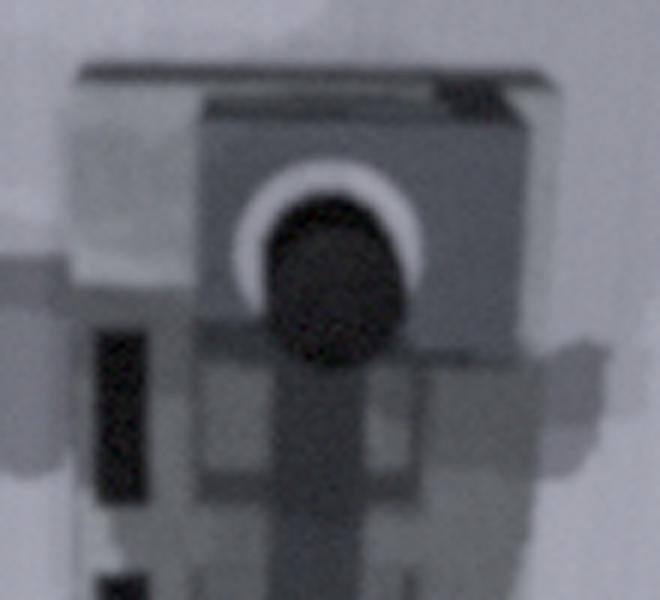

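View pics/w1b.png

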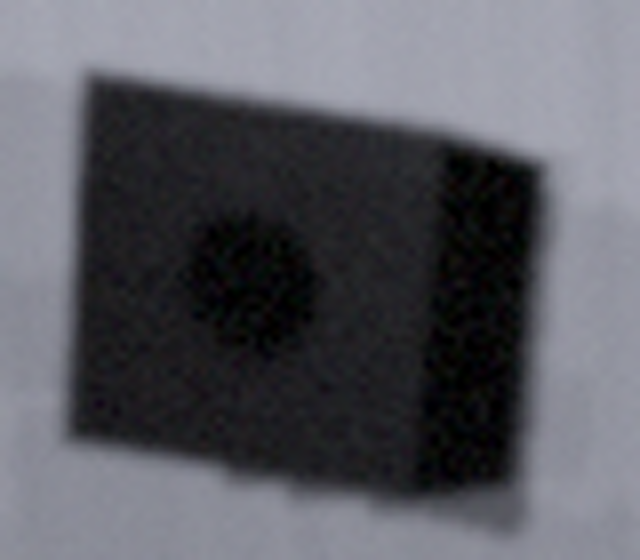

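View pics/w1c.png

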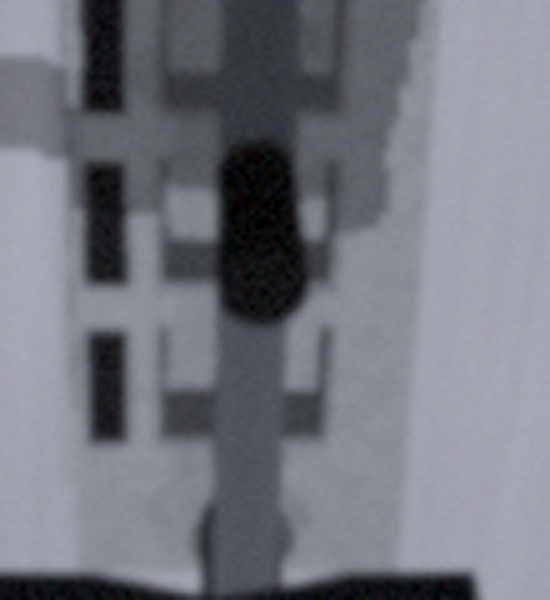

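```bash
python3 - <<'E'
from h import *
np.set_printoptions(precision=4,suppress=True)
c,im=load('w1')
px=lambda X,o,s: ((X[0]+.5)/s-.5+o[0],(X[1]+.5)/s-.5+o[1])
A=lambda X:px(X,(215,125),6); B=lambda X:px(X,(105,45),8); Cc=lambda X:px(X,(215,225),5)
print("flange",onz(c,A((329,250)),.094))
print("flange L,R",onz(c,A((235,250)),.094),onz(c,A((423,250)),.094))
f=[onz(c,A(p),.089) for p in((203,127),(528,127),(520,360),(198,325))];print("fork",np.array(f))
print("base corners",onz(c,A((75,82)),.035),onz(c,A((560,88)),.035))
r=np.array([onz(c,B(p),.052) for p in((90,75),(445,140),(415,492),(72,437))]);print("rest",r,r.mean(0),[np.linalg.norm(r[i]-r[i-1]) for i in range(4)],"hole",onz(c,B((253,283)),.052))
print("cam",ray(c,(0,0))[0])
# holes: left edges; socket black openings z=.035
s,si=cam("scene"),cam("side")
print("rest scene check",proj(s,[r.mean(0)]),proj(si,[r.mean(0)]))
print("slots", [onz(c,Cc(p),.035) for p in((85,163),(85,283),(90,333),(90,440))], [onz(c,A(p),.035) for p in((97,328),(97,502))])
E
```

```text
flange [ 0.5874 -0.0719  0.094 ]
flange L,R [ 0.5712 -0.0727  0.094 ] [ 0.6036 -0.0712  0.094 ]
fork [[ 0.5648 -0.0525  0.089 ]
 [ 0.6206 -0.0498  0.089 ]
 [ 0.6231 -0.0917  0.089 ]
 [ 0.5652 -0.0878  0.089 ]]
base corners [ 0.5378 -0.0538  0.035 ] [ 0.6353 -0.0504  0.035 ]
rest [[ 0.4172  0.0354  0.052 ]
 [ 0.4656  0.0281  0.052 ]
 [ 0.4596 -0.0185  0.052 ]
 [ 0.411  -0.0124  0.052 ]] [0.4384 0.0081 0.052 ] [np.float64(0.048114844396348465), np.float64(0.04895599949046698), np.float64(0.04692266648300936), np.float64(0.04892860311242424)] hole [0.4383 0.0089 0.052 ]
cam [ 0.5702 -0.0006  0.392 ]
rest scene check [[223.5397 159.7963]] [[309.4902 200.7816]]
slots [array([ 0.5463, -0.2168,  0.035 ]), array([ 0.5469, -0.2562,  0.035 ]), array([ 0.5486, -0.2734,  0.035 ]), array([ 0.5492, -0.3122,  0.035 ])] [array([ 0.5432, -0.105 ,  0.035 ]), array([ 0.5439, -0.1441,  0.035 ])]
```

```bash
cat >> h.py <<'E'
def go(x,y,z,yaw=None,n=None):
    s=get_state(); q=s["eef_rot"]; R=Rn.from_quat([q[1],q[2],q[3],q[0]])
    d=R.inv().apply(np.array([x,y,z])-s["ee_pos"])*100
    cy=2*np.arctan2(q[2],q[1]); L=np.linalg.norm(d); n=n or int(np.ceil(L/3.5))
    print("pos",np.round(s["ee_pos"],4),"tool cm",np.round(d,2),"rows",n,"per row",np.round(d/n,3),"spin",None if yaw is None else round(((cy-yaw+np.pi)%(2*np.pi))-np.pi,3),"yaw",round(cy,4),"gap",round(s["finger_gap"],3),"F",np.round(s["force"],1),"t",round(s["clock"],2),"tz",np.round(R.as_matrix()[:,2],4))
E
python3 -c "
from h import *
go(.5874,-.0714,.16,1.603)
go(.5874,-.0714,.099,1.603)"
```

```text
pos [ 0.5765 -0.0818  0.2506] tool cm [1.04 1.06 9.07] rows 3 per row [0.346 0.353 3.023] spin 0.013 yaw 1.6162 gap 0.991 F [ 0.9  0.5 -0.1] t 3.65 tz [ 0.0085 -0.0047 -1.    ]
pos [ 0.5765 -0.0818  0.2506] tool cm [ 1.07  1.01 15.17] rows 5 per row [0.214 0.201 3.034] spin 0.013 yaw 1.6162 gap 0.991 F [ 0.9  0.5 -0.1] t 3.65 tz [ 0.0085 -0.0047 -1.    ]
```

Call:
drive_tool(
  plan=[
    [[0.35,0.35,3.0,0,8.5],[0.35,0.35,3.0,0,8.5],[0.35,0.35,3.0,0,8.5],[0,0,0,0,8.5],[0,0,0,0,8.5]],
  ],
)

```text
clock: 4.07
ee_pos: [0.59, -0.0716, 0.161]
eef_rot: [0.007, 0.694, 0.72, 0.003]
force: [-0.4, -0.9, 0.9]
finger_gap: 0.999
```

```bash
python3 -c "
from h import *
snap('w2')
go(.5874,-.0714,.099,1.603)"
```

```text
pos [ 0.59   -0.0716  0.161 ] q [0.0073 0.6942 0.7198 0.003 ] yaw 1.607 gap 0.999 F [-0.4 -0.9  0.9] t 4.07
pos [ 0.5896 -0.0716  0.1609] tool cm [ 0.06 -0.31  6.19] rows 2 per row [ 0.031 -0.153  3.094] spin 0.004 yaw 1.607 gap 1.0 F [-0.5 -0.  -0.5] t 4.12 tz [ 0.014  -0.0056 -0.9999]
```

View pics/w2.png

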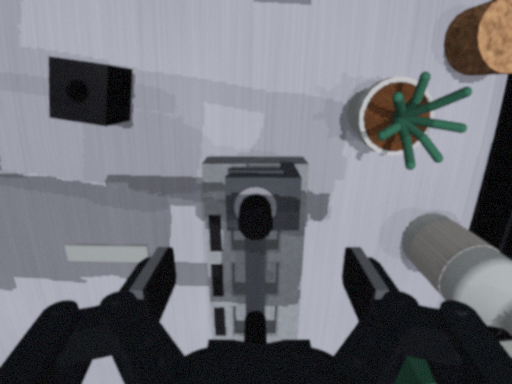

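Call:
drive_tool(
  plan=[
    [[0,-0.07,1.5,0,8.5],[0,-0.07,1.5,0,8.5],[0,-0.07,1.5,0,8.5],[0,-0.07,1.3,0,8.5],[0,0,0,0,8.5]],
  ],
)

```text
clock: 4.53
ee_pos: [0.5929, -0.0737, 0.1114]
eef_rot: [0.012, 0.695, 0.718, 0.007]
force: [-0.1, 0.3, -0.2]
finger_gap: 0.993
```

```bash
python3 -c "
from h import *
go(.5874,-.0714,.099,1.603)"
```

```text
pos [ 0.5929 -0.0737  0.1114] tool cm [ 0.26 -0.58  1.23] rows 1 per row [ 0.256 -0.58   1.226] spin 0.0 yaw 1.6033 gap 0.993 F [-0.1  0.3 -0.2] t 4.53 tz [ 0.0266 -0.0075 -0.9996]
```

Call:
drive_tool(
  plan=[
    [[0.25,-0.55,0,0,8.5],[0,0,0,0,8.5],[0,0,1.2,0,8.5],[0,0,0,0,8.5]],
  ],
)

```text
clock: 4.87
ee_pos: [0.5901, -0.072, 0.1047]
eef_rot: [0.015, 0.696, 0.718, 0.009]
force: [-0.4, -0.2, -0.4]
finger_gap: 0.992
```

```bash
python3 -c "
from h import *
go(.5874,-.0714,.099,1.603)"
```

```text
pos [ 0.5901 -0.072   0.1047] tool cm [ 0.08 -0.29  0.56] rows 1 per row [ 0.078 -0.292  0.561] spin -0.001 yaw 1.6018 gap 0.992 F [-0.4 -0.2 -0.4] t 4.87 tz [ 0.0341 -0.0085 -0.9994]
```

Call:
drive_tool(
  plan=[
    [[0,0,0,0,8.5],[0,0,0,0,8.5],[0,0,0,0,8.5],[0,0,0,0,8.5],[0,0,0,0,8.5],[0,0,0,0,8.5]],
  ],
)

```text
clock: 5.37
ee_pos: [0.5912, -0.0721, 0.1059]
eef_rot: [0.016, 0.696, 0.718, 0.009]
force: [-0.1, -0.6, -0.1]
finger_gap: 0.993
```

```bash
python3 -c "
from h import *
go(.5874,-.0714,.099,1.603)
print(get_state()['joint_positions'])"
```

```text
pos [ 0.5912 -0.0721  0.1059] tool cm [ 0.09 -0.4   0.68] rows 1 per row [ 0.091 -0.4    0.676] spin -0.001 yaw 1.6018 gap 0.993 F [-0.1 -0.6 -0.1] t 5.37 tz [ 0.0359 -0.0087 -0.9993]
[-0.12146216  0.4359147   1.82733352 -0.00575083  0.84163596 -0.14869743]
```

Call:
drive_tool(
  plan=[
    [[0.1,-0.5,0.9,0,8.5],[0,0,0,0,8.5]],
  ],
)

```text
clock: 5.53
ee_pos: [0.5863, -0.0713, 0.0963]
eef_rot: [0.016, 0.696, 0.718, 0.01]
force: [-0.6, -1.3, -0.7]
finger_gap: 0.992
```

```bash
python3 -c "
from h import *
go(.5874,-.0714,.099,1.603)
print(get_state()['joint_positions'])"
```

```text
pos [ 0.5863 -0.0713  0.0963] tool cm [-0.01  0.12 -0.27] rows 1 per row [-0.011  0.118 -0.27 ] spin -0.001 yaw 1.6018 gap 0.992 F [-0.6 -1.3 -0.7] t 5.53 tz [ 0.0365 -0.0088 -0.9993]
[-0.1211323   0.44273071  1.84415521 -0.00591247  0.81742707 -0.14816118]
```

Call:
drive_tool(
  plan=[
    [[0,0.1,-0.25,0,8.5],[0,0,0,0,1.5],[0,0,0,0,1.5],[0,0,0,0,1.5],[0,0,0,0,1.5],[0,0,0,0,1.5],[0,0,0,0,1.5],[0,0,0,0,1.5]],
  ],
  newtons=60,
)

```text
clock: 6.2
ee_pos: [0.5868, -0.0712, 0.0986]
eef_rot: [0.016, 0.696, 0.718, 0.009]
force: [-0.9, -0.6, -1.8]
finger_gap: 0.262
```

```bash
python3 -c "
from h import *
snap('w3')
go(.5874,-.0714,.099,1.603)
print(get_state()['joint_positions'])"
```

```text
pos [ 0.5868 -0.0712  0.0986] q [0.0158 0.6959 0.7179 0.0092] yaw 1.6019 gap 0.262 F [-0.9 -0.6 -1.8] t 6.2
pos [ 0.5868 -0.0712  0.0986] tool cm [-0.02  0.06 -0.04] rows 1 per row [-0.022  0.063 -0.039] spin -0.001 yaw 1.6018 gap 0.263 F [-0.8  0.1 -0.3] t 6.25 tz [ 0.0354 -0.0087 -0.9993]
[-0.12078377  0.44048155  1.84106936 -0.00590767  0.82382622 -0.1479009 ]
```

View pics/w3.png

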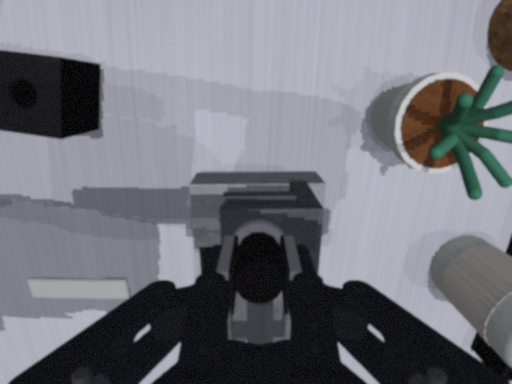

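Call:
drive_tool(
  plan=[
    [[0,0.06,-1.5,0,1.5],[0,0.06,-1.5,0,1.5],[0,0.06,-1.5,0,1.5]],
  ],
)

```text
clock: 6.5
ee_pos: [0.5855, -0.0705, 0.1412]
eef_rot: [0.014, 0.696, 0.718, 0.008]
force: [0.5, -0.4, -2.0]
finger_gap: 0.261
```

```bash
python3 -c "
from h import *
go(.5868,-.0712,.16,1.603)
print(get_state()['joint_positions'])"
```

```text
pos [ 0.5855 -0.0705  0.1412] tool cm [-0.09  0.19 -1.88] rows 1 per row [-0.088  0.186 -1.879] spin -0.001 yaw 1.6018 gap 0.261 F [ 0.5 -0.4 -2. ] t 6.5 tz [ 0.031  -0.008  -0.9995]
[-0.11995094  0.38367264  1.8133974  -0.00537272  0.91279897 -0.14774671]
```

Call:
drive_tool(
  plan=[
    [[0,0.1,-3,0,1.5],[0,0,-1,0,1.5]],
  ],
)

```text
clock: 6.67
ee_pos: [0.585, -0.0701, 0.1824]
eef_rot: [0.014, 0.696, 0.718, 0.008]
force: [0.9, -0.2, -0.3]
finger_gap: 0.265
```

```bash
python3 -c "
from h import *
go(.4383,.0085,.175,1.603)
print(get_state()['joint_positions'])"
```

```text
pos [ 0.585  -0.0701  0.1824] tool cm [  8.32 -14.44   0.24] rows 5 per row [ 1.664 -2.887  0.047] spin -0.001 yaw 1.6018 gap 0.265 F [ 0.9 -0.2 -0.3] t 6.67 tz [ 0.03   -0.0079 -0.9995]
[-0.119375    0.33353763  1.78118603 -0.00506571  0.99613029 -0.14768523]
```

Call:
drive_tool(
  plan=[
    [[1.66,-2.9,0,0,1.5],[1.66,-2.9,0,0,1.5],[1.66,-2.9,0,0,1.5],[1.66,-2.9,0,0,1.5],[1.66,-2.9,0,0,1.5],[0,0,0,0,1.5]],
  ],
)

```text
clock: 7.17
ee_pos: [0.4337, 0.0094, 0.1765]
eef_rot: [0.016, 0.697, 0.717, 0.009]
force: [-0.4, -0.5, -1.9]
finger_gap: 0.265
```

```bash
python3 -c "
from h import *
snap('w4')
go(.4383,.0085,.13,1.603)
print(get_state()['joint_positions'])"
```

```text
pos [0.4337 0.0094 0.1765] q [0.016  0.6971 0.7168 0.0093] yaw 1.5986 gap 0.265 F [-0.4 -0.5 -1.9] t 7.17
pos [0.4365 0.0088 0.1772] tool cm [ 0.01 -0.01  4.73] rows 2 per row [ 0.005 -0.003  2.364] spin -0.004 yaw 1.5994 gap 0.258 F [ 0.4 -0.1 -1.1] t 7.22 tz [ 0.0391 -0.0092 -0.9992]
[ 0.02480554  0.10427278  2.09888378 -0.01300131  0.89960925  0.00408804]
```

View pics/w4.png

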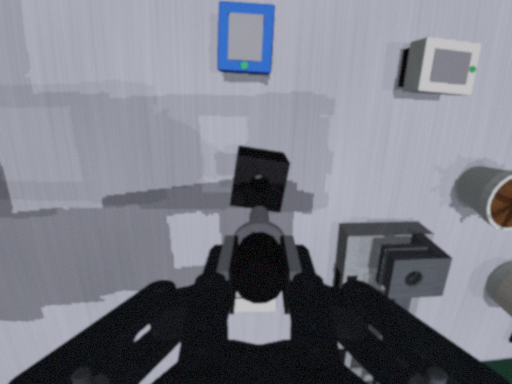

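```bash
python3 - <<'E'
from h import *
c,im=load('w4')
cv2.imwrite('pics/w4a.png',cv2.resize(im[135:245,210:310],None,fx=6,fy=6,interpolation=cv2.INTER_CUBIC)*1)
g=cv2.resize(im[135:245,210:310],None,fx=6,fy=6,interpolation=cv2.INTER_CUBIC)
cv2.imwrite('pics/w4a.png',np.clip(g.astype(float)*2.5,0,255).astype(np.uint8))
E
```

```text
(no output)
```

View pics/w4a.png

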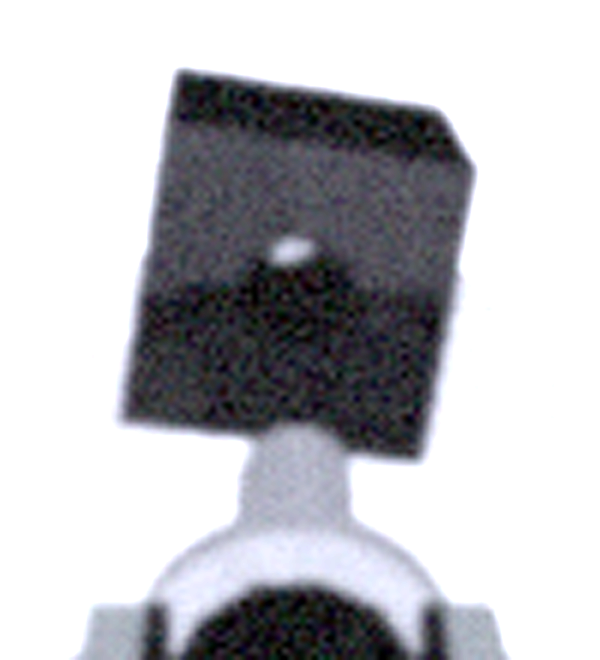

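```bash
python3 - <<'E'
from h import *
np.set_printoptions(precision=4,suppress=True)
c,im=load('w4')
A=lambda X: ((X[0]+.5)/6-.5+210,(X[1]+.5)/6-.5+135)
r=np.array([onz(c,A(p),.052) for p in((175,122),(472,165),(420,460),(122,420))]);print(r,r.mean(0),[np.linalg.norm(r[i]-r[i-1]) for i in range(4)])
print("tip far edge",onz(c,A((297,425)),.119),"L/R shank",onz(c,A((243,480)),.13),onz(c,A((350,480)),.13))
print("flange L,R",onz(c,A((148,610)),.168),onz(c,A((450,610)),.168), "top",onz(c,A((300,530)),.168))
E
```

```text
[[ 0.4181  0.0363  0.052 ]
 [ 0.4637  0.0306  0.052 ]
 [ 0.4582 -0.0185  0.052 ]
 [ 0.4099 -0.0123  0.052 ]] [0.4375 0.009  0.052 ] [np.float64(0.04921301950354811), np.float64(0.04597269181058582), np.float64(0.0493716195715254), np.float64(0.048622703285549115)]
tip far edge [0.4347 0.0135 0.119 ] L/R shank [0.4282 0.011  0.13  ] [0.4405 0.0112 0.13  ]
flange L,R [0.4189 0.0139 0.168 ] [0.4473 0.0142 0.168 ] top [0.4329 0.0223 0.168 ]
```

Call:
drive_tool(
  plan=[
    [[0.1,0.0,2.8,0,1.5],[0.0,-0.1,2.8,0,1.5],[0,0,0,0,1.5]],
  ],
)

```text
clock: 7.47
ee_pos: [0.4411, 0.0096, 0.1218]
eef_rot: [0.02, 0.696, 0.717, 0.013]
force: [-1.1, -0.1, -0.8]
finger_gap: 0.264
```

```bash
python3 -c "
from h import *
c,im=snap('w5')
go(.4372,.0098,.112,1.603)
g=cv2.resize(im[185:295,210:310],None,fx=6,fy=6,interpolation=cv2.INTER_CUBIC)
cv2.imwrite('pics/w5a.png',np.clip(g.astype(float)*2.5,0,255).astype(np.uint8))
"
```

```text
pos [0.4411 0.0096 0.1218] q [0.0203 0.6961 0.7175 0.0134] yaw 1.601 gap 0.264 F [-1.1 -0.1 -0.8] t 7.47
pos [0.4419 0.0096 0.1235] tool cm [ 0.05 -0.52  1.12] rows 1 per row [ 0.051 -0.522  1.122] spin -0.002 yaw 1.6009 gap 0.26 F [ 0.4 -1.  -2. ] t 7.52 tz [ 0.0487 -0.0091 -0.9988]
```

View pics/w5a.png

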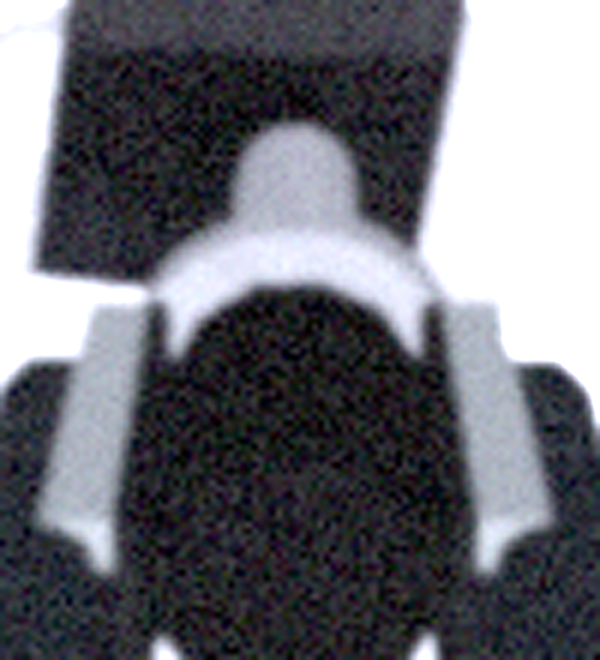

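Call:
drive_tool(
  plan=[
    [[0.05,-0.6,0,0,1.5],[0,0,0.6,0,1.5]],
  ],
)

```text
clock: 7.68
ee_pos: [0.4378, 0.0095, 0.1188]
eef_rot: [0.021, 0.696, 0.717, 0.014]
force: [-0.5, -0.4, -1.3]
finger_gap: 0.259
```

```bash
python3 -c "
from h import *
c,im=snap('w6')
go(.4364,.0098,.112,1.603)
"
```

```text
pos [0.4378 0.0095 0.1188] q [0.0213 0.6964 0.7172 0.0142] yaw 1.6003 gap 0.259 F [-0.5 -0.4 -1.3] t 7.68
pos [0.4383 0.0095 0.118 ] tool cm [ 0.04 -0.21  0.59] rows 1 per row [ 0.045 -0.215  0.586] spin -0.003 yaw 1.6003 gap 0.26 F [ 0.   0.1 -1.8] t 7.73 tz [ 0.0508 -0.0092 -0.9987]
```

Call:
drive_tool(
  plan=[
    [[0.04,-0.35,1.3,0,1.5],[0,-0.05,0.7,0,1.5]],
  ],
)

```text
clock: 7.9
ee_pos: [0.4375, 0.0094, 0.0997]
eef_rot: [0.023, 0.696, 0.717, 0.016]
force: [-5.6, 1.4, 1.1]
finger_gap: 0.26
```

```bash
python3 -c "
from h import *
go(.4362,.0098,.0616,1.603)
"
```

```text
pos [0.4375 0.0094 0.0997] tool cm [ 0.08 -0.34  3.79] rows 2 per row [ 0.041 -0.168  1.897] spin -0.003 yaw 1.5999 gap 0.26 F [-5.6  1.4  1.1] t 7.9 tz [ 0.0557 -0.0091 -0.9984]
```

Call:
drive_tool(
  plan=[
    [[0.04,-0.35,1.2,0,1.5],[0,-0.2,1.2,0,1.5]],
  ],
)

```text
clock: 8.07
ee_pos: [0.4351, 0.0094, 0.0765]
eef_rot: [0.024, 0.697, 0.717, 0.018]
force: [1.2, 0.1, -0.6]
finger_gap: 0.258
```

```bash
python3 -c "
from h import *
go(.4362,.0098,.0616,1.603)
"
```

```text
pos [0.4351 0.0094 0.0765] tool cm [0.06 0.02 1.49] rows 1 per row [0.057 0.018 1.492] spin -0.003 yaw 1.5996 gap 0.258 F [ 1.2  0.1 -0.6] t 8.07 tz [ 0.0595 -0.0089 -0.9982]
```

Call:
drive_tool(
  plan=[
    [[0.04,0,1.3,0,1.5],[0,0,0,0,1.5]],
  ],
)

```text
clock: 8.23
ee_pos: [0.4364, 0.0095, 0.0627]
eef_rot: [0.025, 0.697, 0.717, 0.018]
force: [-0.6, -0.3, -1.3]
finger_gap: 0.258
```

```bash
python3 -c "
from h import *
go(.4362,.0098,.0616,1.603)
"
```

```text
pos [0.4364 0.0095 0.0627] tool cm [ 0.03 -0.02  0.11] rows 1 per row [ 0.031 -0.022  0.111] spin -0.004 yaw 1.5993 gap 0.258 F [-0.6 -0.3 -1.3] t 8.23 tz [ 0.0601 -0.0089 -0.9982]
```

Call:
drive_tool(
  plan=[
    [[0,0,0,0,8.5],[0,0,0,0,8.5],[0,0,0,0,8.5],[0,0,0,0,8.5],[0,0,0,0,8.5],[0,0,0,0,8.5],[0,0,-0.6,0,8.5],[0,0,-0.6,0,8.5],[0,0,-0.6,0,8.5],[0,0,-0.6,0,8.5],[0,0,-0.6,0,8.5],[0,0,-0.6,0,8.5],[0,0,-0.6,0,8.5],[0,0,-0.6,0,8.5],[0,0,-0.6,0,8.5],[0,0,-0.6,0,8.5]],
  ],
)

```text
clock: 9.57
ee_pos: [0.4351, 0.01, 0.133]
eef_rot: [0.027, 0.697, 0.717, 0.02]
force: [0.3, 0.5, -0.6]
finger_gap: 0.995
```

```bash
python3 -c "
from h import *
go(.4362,.0098,.0616,1.603)
c,im=snap('w7');print(get_state()['joint_positions'])
"
```

```text
pos [0.4351 0.01   0.133 ] tool cm [ 0.06 -0.36  7.13] rows 3 per row [ 0.018 -0.122  2.378] spin -0.004 yaw 1.5992 gap 0.995 F [ 0.3  0.5 -0.6] t 9.57 tz [ 0.0663 -0.0088 -0.9978]
pos [0.4351 0.01   0.133 ] q [0.0269 0.6966 0.7167 0.02  ] yaw 1.5992 gap 0.995 F [ 0.3  0.5 -0.6] t 9.57
[ 0.02791366  0.15921976  2.15927781 -0.01557414  0.75554987  0.01049682]
```

View pics/w7.png

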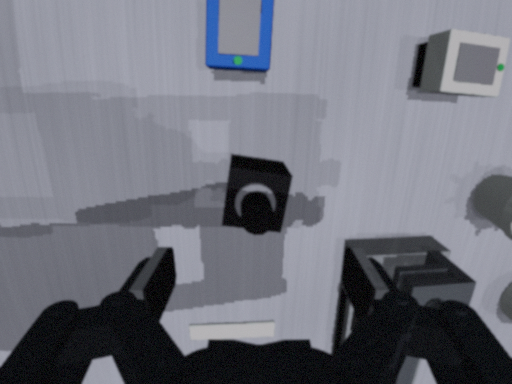

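```bash
python3 -c "
from h import *
go(.588,-.191,.16,1.603)
"
```

```text
pos [0.4358 0.01   0.134 ] tool cm [-20.55  14.78  -1.38] rows 8 per row [-2.568  1.847 -0.173] spin -0.004 yaw 1.5992 gap 0.995 F [0.8 0.1 0.7] t 9.62 tz [ 0.0678 -0.0088 -0.9977]
```

Call:
drive_tool(
  plan=[
    [[-2.9,2.1,-0.9,0,8.5],[-2.9,2.1,-0.5,0,8.5],[-2.9,2.1,0,0,8.5],[-2.9,2.1,0,0,8.5],[-2.9,2.1,0,0,8.5],[-2.9,2.1,0,0,8.5],[-2.9,2.1,0,0,8.5]],
  ],
)

```text
clock: 10.2
ee_pos: [0.5884, -0.1918, 0.1616]
eef_rot: [0.026, 0.694, 0.719, 0.02]
force: [1.1, 0.6, -0.1]
finger_gap: 0.996
```

```bash
python3 -c "
from h import *
c,im=snap('w8')
go(.591,-.191,.15,1.603)
"
```

```text
pos [ 0.5884 -0.1918  0.1616] q [0.0257 0.6939 0.7194 0.0201] yaw 1.6069 gap 0.996 F [ 1.1  0.6 -0.1] t 10.2
pos [ 0.5933 -0.197   0.1627] tool cm [ 0.62 -0.29  1.25] rows 1 per row [ 0.62  -0.294  1.247] spin 0.003 yaw 1.6062 gap 0.993 F [ 4.2 -4.3  2.4] t 10.25 tz [ 0.0704 -0.0105 -0.9975]
```

View pics/w8.png

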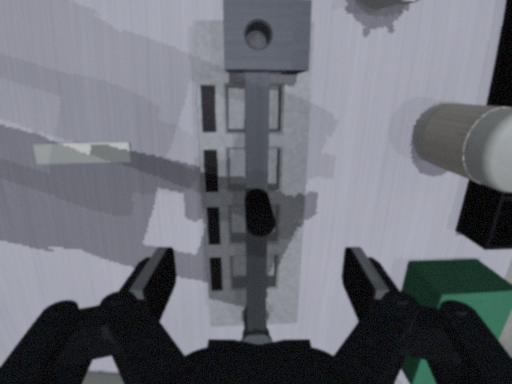

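Call:
drive_tool(
  plan=[
    [[0.6,-0.4,3.0,0,8.5],[0,-0.6,3.0,0,8.5],[0,-0.2,1,0,8.5]],
  ],
)

```text
clock: 10.5
ee_pos: [0.5918, -0.1975, 0.0935]
eef_rot: [0.034, 0.695, 0.717, 0.023]
force: [-1.9, 0.3, -0.3]
finger_gap: 0.994
```

```bash
python3 -c "
from h import *
go(.591,-.191,.089,1.603)
"
```

```text
pos [ 0.5918 -0.1975  0.0935] tool cm [ 0.66 -0.1   0.44] rows 1 per row [ 0.659 -0.099  0.436] spin -0.001 yaw 1.6019 gap 0.994 F [-1.9  0.3 -0.3] t 10.5 tz [ 0.0796 -0.0143 -0.9967]
```

Call:
drive_tool(
  plan=[
    [[0.7,-0.15,0.4,0,8.5],[0,0,0,0,1.0],[0,0,0,0,1.0],[0,0,0,0,1.0],[0,0,0,0,1.0],[0,0,0,0,1.0],[0,0,0,0,1.0],[0,0,0,0,1.0]],
  ],
  newtons=100,
)

```text
clock: 11.17
ee_pos: [0.5894, -0.1885, 0.0912]
eef_rot: [0.032, 0.694, 0.718, 0.022]
force: [2.4, -3.0, -8.8]
finger_gap: 0.213
```

```bash
python3 -c "
from h import *
go(.591,-.191,.089,1.603)
c,im=snap('w9')
"
```

```text
pos [ 0.5894 -0.1885  0.0912] tool cm [-0.25  0.13  0.23] rows 1 per row [-0.251  0.134  0.235] spin 0.002 yaw 1.6048 gap 0.213 F [ 2.4 -3.  -8.8] t 11.17 tz [ 0.0765 -0.014  -0.997 ]
pos [ 0.5894 -0.1885  0.0912] q [0.0324 0.6945 0.7185 0.0216] yaw 1.6048 gap 0.213 F [ 2.4 -3.  -8.8] t 11.17
```

Call:
drive_tool(
  plan=[
    [[0,0.6,0,0,1.0],[0,0.6,0,0,1.0],[0,0.6,0,0,1.0]],
  ],
)

```text
clock: 11.47
ee_pos: [0.5931, -0.1882, 0.0908]
eef_rot: [0.02, 0.695, 0.719, 0.012]
force: [-30.5, -6.4, 27.1]
finger_gap: 0.207
```

```bash
python3 -c "
from h import *
go(.591,-.191,.089,1.603)
"
```

```text
pos [ 0.5931 -0.1882  0.0908] tool cm [-0.27 -0.22  0.18] rows 1 per row [-0.271 -0.225  0.177] spin 0.002 yaw 1.6047 gap 0.207 F [-30.5  -6.4  27.1] t 11.47 tz [ 0.046  -0.0111 -0.9989]
```

Call:
drive_tool(
  plan=[
    [[0,0.45,0,0,1.0],[0,0.45,0,0,1.0],[0,0.45,0,0,1.0]],
  ],
)

```text
clock: 11.72
ee_pos: [0.5923, -0.1879, 0.0903]
eef_rot: [0.008, 0.695, 0.719, 0.003]
force: [-21.8, -2.8, 18.3]
finger_gap: 0.206
```

```bash
python3 -c "
from h import *
go(.591,-.191,.089,1.603)
"
```

```text
pos [ 0.5923 -0.1879  0.0903] tool cm [-0.31 -0.14  0.13] rows 1 per row [-0.306 -0.139  0.131] spin 0.0 yaw 1.6034 gap 0.206 F [-21.8  -2.8  18.3] t 11.72 tz [ 0.0156 -0.0075 -0.9999]
```

Call:
drive_tool(
  plan=[
    [[0,0.4,0,0,1.0],[0,0.4,0,0,1.0],[0,0.4,0,0,1.0]],
  ],
)

```text
clock: 11.97
ee_pos: [0.5918, -0.1878, 0.0903]
eef_rot: [-0.002, 0.695, 0.719, -0.006]
force: [-22.4, -2.4, 14.5]
finger_gap: 0.206
```

```bash
python3 -c "
from h import *
go(.591,-.191,.089,1.603)
"
```

```text
pos [ 0.5918 -0.1878  0.0903] tool cm [-0.31 -0.09  0.14] rows 1 per row [-0.313 -0.09   0.136] spin 0.002 yaw 1.6046 gap 0.206 F [-22.4  -2.4  14.5] t 11.97 tz [-0.0108 -0.0052 -0.9999]
```

Call:
drive_tool(
  plan=[
    [[-0.3,-3.05,0,0,1.0],[-0.9,-2.9,0,0,1.0],[-1.45,-2.7,0,0,1.0]],
  ],
  newtons=40,
)

```text
clock: 12.22
ee_pos: [0.5122, -0.214, 0.0919]
eef_rot: [0.001, 0.694, 0.72, -0.001]
force: [12.7, 0.5, -14.1]
finger_gap: 0.206
```

```bash
cat >> h.py <<'E'
def ang(pv=(.5961,-.3413)):
    s=get_state();d=s["ee_pos"][:2]-np.array(pv);print("r",np.hypot(*d).round(4),"theta",(np.arctan2(-d[0],d[1])-.033).round(3))
E
python3 -c "
from h import *
go(.591,-.191,.089,1.603);ang()
"
```

```text
pos [ 0.5122 -0.214   0.0919] tool cm [2.01 7.96 0.28] rows 3 per row [0.671 2.653 0.093] spin 0.004 yaw 1.6065 gap 0.206 F [ 12.7   0.5 -14.1] t 12.22 tz [-0.0011 -0.0027 -1.    ]
r 0.1525 theta 0.55
```

Call:
drive_tool(
  plan=[
    [[-1.8,-2.4,0,0,1.0],[-2.3,-2.0,0,0,1.0],[-2.65,-1.5,0,0,1.0],[-2.9,-0.95,0,0,1.0],[-1.5,-0.3,0,0,1.0]],
  ],
)

```text
clock: 12.63
ee_pos: [0.447, -0.332, 0.093]
eef_rot: [0.008, 0.694, 0.72, 0.003]
force: [9.2, -1.6, -15.7]
finger_gap: 0.205
```

```bash
python3 -c "
from h import *
go(.591,-.191,.089,1.603);ang()
"
```

```text
pos [ 0.447 -0.332  0.093] tool cm [13.56 14.9   0.52] rows 6 per row [2.261 2.484 0.086] spin 0.005 yaw 1.6077 gap 0.205 F [  9.2  -1.6 -15.7] t 12.63 tz [ 0.0145 -0.0066 -0.9999]
r 0.1494 theta 1.476
```

Call:
drive_tool(
  plan=[
    [[0,0,0,0,8.5],[0,0,0,0,8.5],[0,0,0,0,8.5],[0,0,0,0,8.5],[0,0,-4,0,8.5],[0,0,-4,0,8.5],[2.2,2.7,-2,0,8.5],[2.2,2.7,-2,0,8.5],[2.2,2.7,-2,0,8.5],[2.2,2.7,-2,0,8.5],[2.2,2.7,-2,0,8.5],[0,0,0,0,8.5]],
  ],
)

```text
clock: 13.63
ee_pos: [0.5823, -0.2101, 0.284]
eef_rot: [0.01, 0.695, 0.719, 0.006]
force: [-1.0, 0.1, -0.4]
finger_gap: 0.993
```

```bash
python3 -c "
from h import *
c,im=snap('w10')
cv2.imwrite('pics/w10s.png',get_image('scene'))
"
```

```text
pos [ 0.5823 -0.2101  0.284 ] q [0.0104 0.6954 0.7185 0.0064] yaw 1.6035 gap 0.993 F [-1.   0.1 -0.4] t 13.63
```

View pics/w10.png

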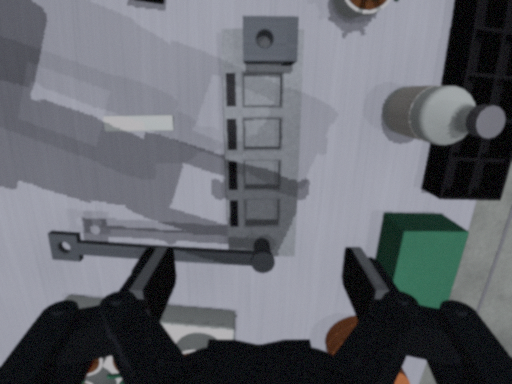

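View pics/w10s.png

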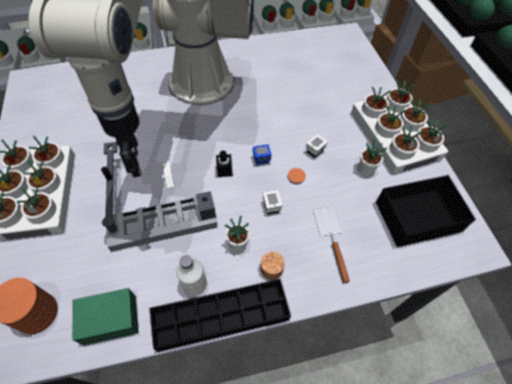

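```bash
python3 - <<'E'
from h import *
c,im=load('w10')
cv2.imwrite('pics/w10a.png',cv2.resize(im[60:230,215:310],None,fx=5,fy=5,interpolation=cv2.INTER_CUBIC)[:600] )
g=cv2.resize(im[60:235,215:310],None,fx=4,fy=4,interpolation=cv2.INTER_CUBIC)
cv2.imwrite('pics/w10a.png',g[:600] if g.shape[0]<=600 else cv2.resize(im[60:210,215:310],None,fx=4,fy=4,interpolation=cv2.INTER_CUBIC))
cv2.imwrite('pics/w10b.png',cv2.resize(im[5:75,230:310],None,fx=7,fy=7,interpolation=cv2.INTER_CUBIC))
E
```

```text
(no output)
```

View pics/w10a.png

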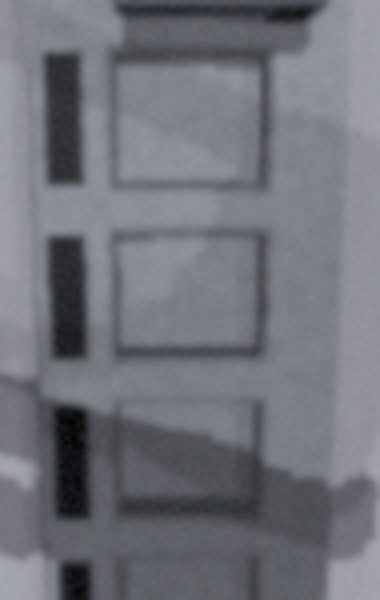

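View pics/w10b.png

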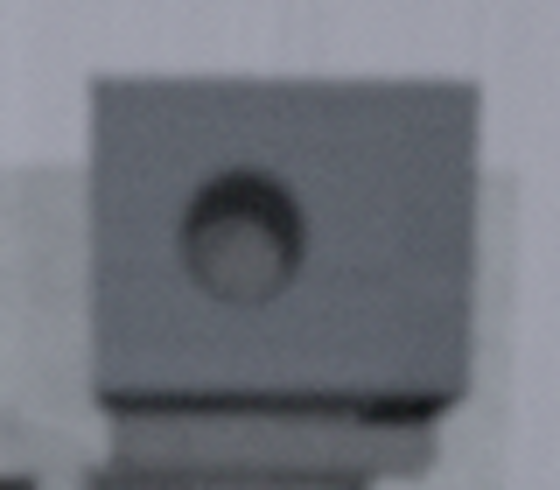

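```bash
python3 - <<'E'
from h import *
np.set_printoptions(precision=4,suppress=True)
c,im=load('w10')
A=lambda X: ((X[0]+.5)/4-.5+215,(X[1]+.5)/4-.5+60); B=lambda X: ((X[0]+.5)/7-.5+230,(X[1]+.5)/7-.5+5)
fk=onz(c,B((242,235)),.089);print("fork",fk)
S=[]
for n,x0,x1,y0,y1 in((4,113,269,56,187),(3,114,266,232,356),(2,116,262,399,515)):
    q=np.array([onz(c,A(p),.035) for p in((x0,y0),(x1,y0),(x1,y1),(x0,y1))]);m=q.mean(0);S.append(m)
    print(n,m,np.linalg.norm(q[1]-q[0]),np.linalg.norm(q[3]-q[0]))
print("base edges",onz(c,A((35,250)),.035),onz(c,A((340,250)),.035))
d=S[0]-S[2];print("yaw",np.arctan2(-d[0],d[1]),np.linalg.norm(d)); d=fk-S[2];print("yaw f",np.arctan2(-d[0],d[1]),np.linalg.norm(d[:2]), "exp .163")
yaw=.033
for k,m in zip((84,28,-28),S): print("base c from",k, m[:2]-k/1000*np.array([-np.sin(yaw),np.cos(yaw)]))
print(fk[:2]-.135*np.array([-np.sin(yaw),np.cos(yaw)]))
E
```

```text
fork [ 0.5869 -0.0728  0.089 ]
4 [ 0.589  -0.1246  0.035 ] 0.04846973695334297 0.03963087653598346
3 [ 0.5906 -0.1787  0.035 ] 0.04909000043772881 0.0403555790913032
2 [ 0.5923 -0.234   0.035 ] 0.049137794795160186 0.04094063838265447
base edges [ 0.5399 -0.1657  0.035 ] [ 0.6389 -0.1626  0.035 ]
yaw 0.030792402648490882 0.10947960785089467
yaw f 0.0335934066481455 0.1613168612958402 exp .163
base c from 84 [ 0.5917 -0.2085]
base c from 28 [ 0.5916 -0.2067]
base c from -28 [ 0.5914 -0.206 ]
[ 0.5914 -0.2077]
```

Call:
drive_tool(
  plan=[
    [[3.9,0.4,0,0,8.5],[3.9,0.4,0.4,0,8.5],[3.9,0.4,0.4,0,8.5],[3.9,0.4,0.4,0,8.5],[3.9,0.4,0.4,0,8.5],[3.9,0.4,0.4,0,8.5],[3.9,0.4,0.4,0,8.5],[3.9,0.4,0.4,0,8.5]],
  ],
)

```text
clock: 14.4
ee_pos: [0.5915, 0.0996, 0.2412]
eef_rot: [0.006, 0.7, 0.714, -0.002]
force: [0.5, 0.0, -0.6]
finger_gap: 0.992
```

```bash
python3 -c "
from h import *
c,im=snap('w11')
go(.607,.125,.2,1.6)
for r in search_frame('module1','wrist'): print(r['position'],r['confidence'],onz(c,r['position'],.05))
"
```

```text
pos [0.5915 0.0996 0.2412] q [ 0.0056  0.7002  0.7139 -0.002 ] yaw 1.5903 gap 0.992 F [ 0.5  0.  -0.6] t 14.4
pos [0.5913 0.1061 0.24  ] tool cm [1.89 1.6  4.  ] rows 2 per row [0.944 0.8   1.998] spin -0.008 yaw 1.5921 gap 0.995 F [-0.3  4.8 -0.4] t 14.45 tz [ 0.004  -0.0071 -1.    ]
[269.3, 144.8] 0.79 [0.60281578 0.12463203 0.05      ]
[117.6, 134.0] 0.79 [0.43096205 0.13455552 0.05      ]
[254.4, 299.9] 0.26 [ 0.58925523 -0.08839709  0.05      ]
```

View pics/w11.png

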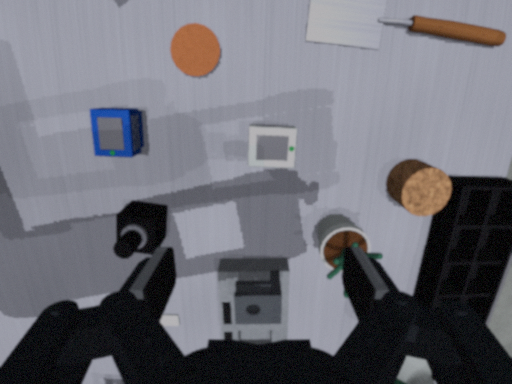

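```bash
cat >> h.py <<'E'
def boxfit(c,im,uv,r=45,z=.05,thr=None):
    # white module top: threshold & minAreaRect, back-projected at z
    x0,y0=int(uv[0]-r),int(uv[1]-r); x0=max(x0,0);y0=max(y0,0)
    g=cv2.cvtColor(im[y0:y0+2*r,x0:x0+2*r],cv2.COLOR_BGR2GRAY)
    hsv=im[y0:y0+2*r,x0:x0+2*r]
    return g,(x0,y0)
E
python3 - <<'E'
from h import *
c,im=load('w11')
cv2.imwrite('pics/w11a.png',cv2.resize(im[115:180,235:310],None,fx=8,fy=8,interpolation=cv2.INTER_CUBIC))
E
```

```text
(no output)
```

View pics/w11a.png

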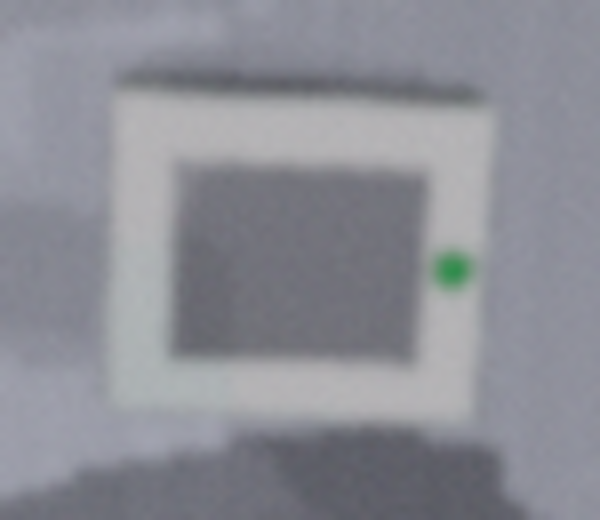

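```bash
cat >> h.py <<'E'
def quad(c,pts,off,s,z):
    q=np.array([onz(c,((x+.5)/s-.5+off[0],(y+.5)/s-.5+off[1]),z) for x,y in pts]) # TL,TR,BR,BL
    e=(q[1]-q[0]+q[2]-q[3]); print("ctr",q.mean(0).round(4),"edges",[round(float(np.linalg.norm(q[i]-q[(i+1)%4])),4) for i in range(4)],"edge yaw",round(float(np.arctan2(e[1],e[0])),4)); return q.mean(0)
E
python3 - <<'E'
from h import *
c,im=load('w11')
m=quad(c,((115,92),(493,103),(470,418),(107,408)),(235,115),8,.05)
a,b=cam("scene"),cam("side");print(proj(a,[m]),proj(b,[m]))
E
```

```text
ctr [0.6055 0.1224 0.05  ] edges [0.0525, 0.045, 0.0524, 0.045] edge yaw -0.0083
[[272.51165876 197.52356589]] [[246.73446749 214.50462743]]
```

Call:
drive_tool(
  plan=[
    [[0.9,0.65,3.7,0.029,8.5],[0.9,0.5,3.7,0,8.5],[0,0,3.7,0,8.5],[0,0,3.5,0,8.5]],
  ],
)

```text
clock: 14.83
ee_pos: [0.6062, 0.119, 0.0957]
eef_rot: [0.009, 0.708, 0.706, 0.002]
force: [-1.2, -0.2, -0.7]
finger_gap: 0.993
```

```bash
python3 -c "
from h import *
c,im=snap('w12')
go(.6055,.1224,.021,1.563)
"
```

```text
pos [0.6062 0.119  0.0957] q [0.0087 0.7083 0.7059 0.0025] yaw 1.5674 gap 0.993 F [-1.2 -0.2 -0.7] t 14.83
pos [0.602  0.1179 0.0887] tool cm [0.52 0.3  6.76] rows 2 per row [0.261 0.152 3.382] spin 0.004 yaw 1.567 gap 0.996 F [-2.7 -0.6 -4.9] t 14.88 tz [ 0.0063 -0.0106 -0.9999]
```

View pics/w12.png

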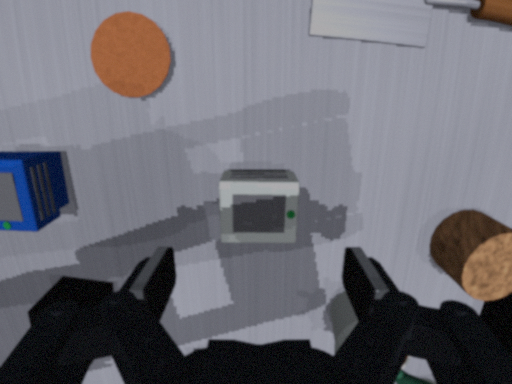

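```bash
python3 - <<'E'
from h import *
c,im=load('w12')
cv2.imwrite('pics/w12a.png',cv2.resize(im[160:255,205:315],None,fx=6,fy=6,interpolation=cv2.INTER_CUBIC))
m=quad(c,((221,181),(299,181),(297,243),(221,242)),(0,0),1,.05)
E
```

```text
ctr [0.6064 0.1223 0.05  ] edges [0.0515, 0.0461, 0.0541, 0.0451] edge yaw -0.0171
```

View pics/w12a.png

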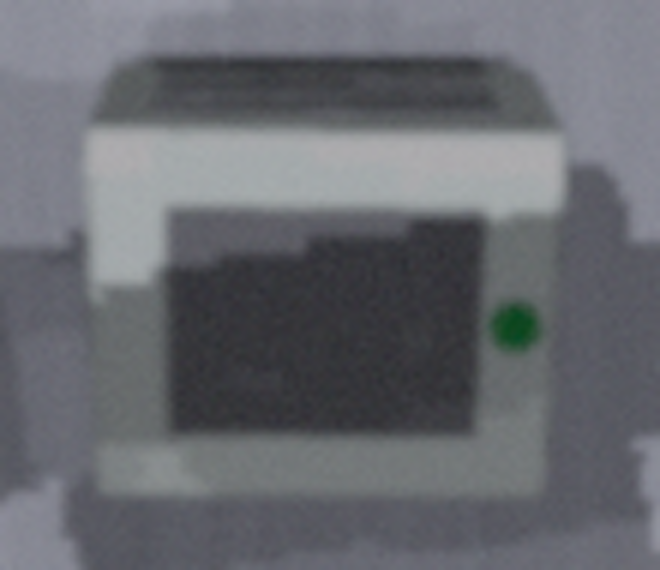

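Call:
drive_tool(
  plan=[
    [[0.45,0.25,3.2,0.004,8.5],[0.1,0,2.8,0,8.5]],
  ],
)

```text
clock: 15.05
ee_pos: [0.6047, 0.1202, 0.0287]
eef_rot: [0.006, 0.71, 0.704, -0.002]
force: [-0.2, -0.2, -0.9]
finger_gap: 0.992
```

```bash
python3 -c "
from h import *
go(.606,.1223,.021,1.563)
"
```

```text
pos [0.6047 0.1202 0.0287] tool cm [0.22 0.12 0.77] rows 1 per row [0.218 0.124 0.77 ] spin -0.002 yaw 1.5615 gap 0.992 F [-0.2 -0.2 -0.9] t 15.05 tz [ 0.0065 -0.0113 -0.9999]
```

Call:
drive_tool(
  plan=[
    [[0.25,0.1,0.75,0,8.5],[0,0,0,0,5.0],[0,0,0,0,5.0],[0,0,0,0,5.0],[0,0,0,0,5.0],[0,0,0,0,5.0]],
  ],
  newtons=60,
)

```text
clock: 15.55
ee_pos: [0.6036, 0.1184, 0.0221]
eef_rot: [0.005, 0.711, 0.703, -0.004]
force: [-1.2, -0.1, -2.3]
finger_gap: 0.623
```

```bash
python3 -c "
from h import *
go(.606,.1223,.021,1.563)
"
```

```text
pos [0.6036 0.1184 0.0221] tool cm [0.4  0.23 0.11] rows 1 per row [0.396 0.232 0.105] spin -0.004 yaw 1.5587 gap 0.623 F [-1.2 -0.1 -2.3] t 15.55 tz [ 0.0011 -0.0132 -0.9999]
```

Call:
drive_tool(
  plan=[
    [[0,0,-4,0,5.0],[0,0,-4,0,5.0],[0,0,-4,0,5.0]],
  ],
)

```text
clock: 15.8
ee_pos: [0.5977, 0.1186, 0.1388]
eef_rot: [0.001, 0.711, 0.703, -0.011]
force: [0.8, -0.2, -2.0]
finger_gap: 0.622
```

```bash
python3 -c "
from h import *
c,im=snap('w13')
cv2.imwrite('pics/w13a.png',cv2.resize(im[200:384,170:350],None,fx=3,fy=3,interpolation=cv2.INTER_CUBIC))
go(.5906,-.1825,.14,1.604)
"
```

```text
pos [0.5977 0.1186 0.1388] q [ 0.0009  0.7113  0.7028 -0.0106] yaw 1.5588 gap 0.622 F [ 0.8 -0.2 -2. ] t 15.8
pos [0.6026 0.1196 0.1479] tool cm [-30.21  -0.83   1.21] rows 9 per row [-3.357 -0.092  0.134] spin -0.045 yaw 1.5587 gap 0.622 F [3.  0.6 4.5] t 15.85 tz [-0.0021 -0.0139 -0.9999]
```

View pics/w13a.png

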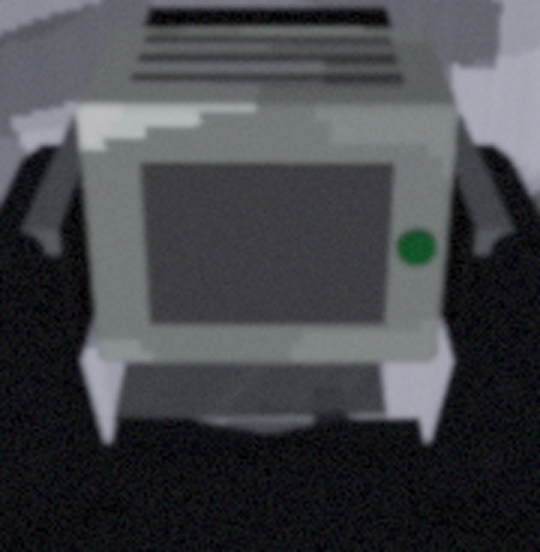

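```bash
python3 - <<'E'
from h import *
c,im=load('w13')
m=quad(c,((79,104),(456,104),(444,361),(97,362)),(170,200),3,.1668)
print(m[:2]-np.array([.5977,.1186]))
E
```

```text
ctr [0.5971 0.1199 0.1668] edges [0.0535, 0.0464, 0.056, 0.0468] edge yaw -0.0001
[-0.00057925  0.00134057]
```

Call:
drive_tool(
  plan=[
    [[-3.5,0,0,-0.045,5.0],[-3.5,-0.1,0,0,5.0],[-3.5,-0.1,0,0,5.0],[-3.5,-0.1,0,0,5.0],[-3.5,-0.1,0,0,5.0],[-3.5,-0.1,0,0,5.0],[-3.5,-0.1,0,0,5.0],[-3.5,-0.1,0,0,5.0],[-1.0,0,0,0,5.0],[0,0,0,0,5.0],[0,0,0,0,5.0]],
  ],
)

```text
clock: 16.77
ee_pos: [0.6105, -0.1812, 0.169]
eef_rot: [0.014, 0.693, 0.721, 0.004]
force: [-0.8, 0.1, -1.8]
finger_gap: 0.619
```

```bash
python3 -c "
from h import *
c,im=snap('w14')
cv2.imwrite('pics/w14a.png',cv2.resize(im[190:384,160:360],None,fx=3,fy=3,interpolation=cv2.INTER_CUBIC))
go(.5906,-.1813,.08,1.604)
"
```

```text
pos [ 0.6105 -0.1812  0.169 ] q [0.0145 0.6927 0.721  0.0041] yaw 1.6108 gap 0.619 F [-0.8  0.1 -1.8] t 16.77
pos [ 0.6106 -0.1807  0.1691] tool cm [ 0.15 -2.23  8.85] rows 3 per row [ 0.051 -0.743  2.951] spin 0.008 yaw 1.6116 gap 0.618 F [ 1.   0.3 -2.5] t 16.82 tz [ 0.0266 -0.0142 -0.9995]
```

View pics/w14.png

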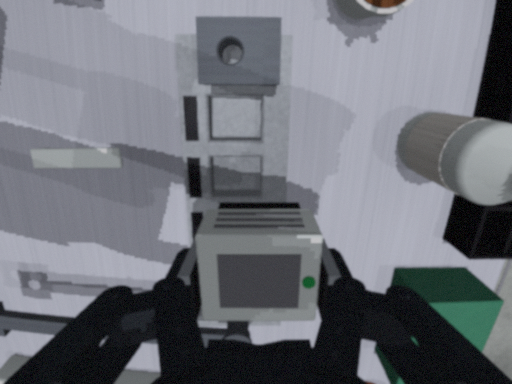

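View pics/w14a.png

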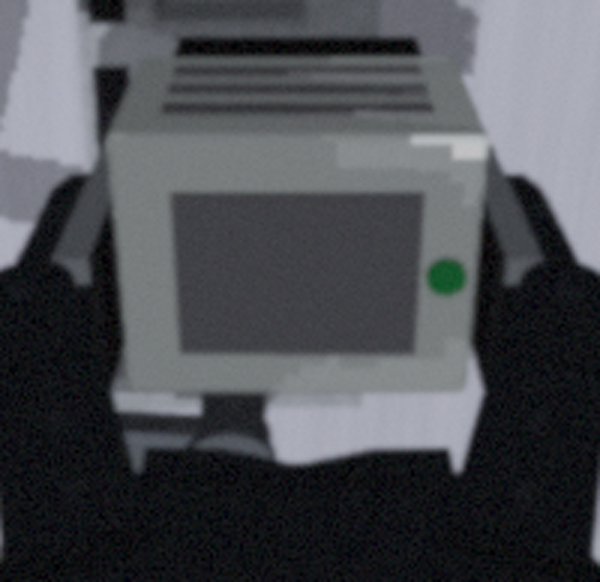

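```bash
cat >> h.py <<'E'
def modpnp(c,uv6,off,s):
    K,d,R,t=c
    o=np.array([[-27,23,50],[27,23,50],[27,-23,50],[-27,-23,50],[-27,23,20],[27,23,20]],float)/1000
    o=o[:len(uv6)]
    uv=np.array([[(x+.5)/s-.5+off[0],(y+.5)/s-.5+off[1]] for x,y in uv6])
    ok,rv,tv=cv2.solvePnP(o,uv,K,d)
    e=cv2.projectPoints(o,rv,tv,K,d)[0][:,0]-uv
    Rm=cv2.Rodrigues(rv)[0]; Rw=R.T@Rm; X=R.T@(tv[:,0]-t)
    print("origin",X.round(4),"yaw",np.arctan2(Rw[1,0],Rw[0,0]).round(4),"z",Rw[:,2].round(4),"err",e.round(1).tolist());return X,Rw
E
python3 - <<'E'
from h import *
c,im=load('w14')
X,Rw=modpnp(c,((109,133),(486,133),(472,389),(124,391),(146,57),(454,57)),(160,190),3)
print(X-np.array([.6105,-.1812,.169]), X+Rw[:,2]*.05)
c,im=load('w13')
X,Rw=modpnp(c,((79,104),(456,104),(444,361),(97,362)),(170,200),3)
print(X-np.array([.5977,.1186,.1388]))
E
```

```text
origin [ 0.6104 -0.1805  0.1474] yaw 0.0447 z [-0.0355  0.0235  0.9991] err [[-0.3, -0.4], [0.5, -0.4], [-1.5, 1.1], [2.0, 0.1], [-0.7, -0.1], [-0.0, -0.2]]
[-5.99300928e-05  6.51605820e-04 -2.16146353e-02] [ 0.60866534 -0.17937554  0.19734009]
origin [0.597  0.1195 0.1175] yaw -0.0016 z [0.0024 0.0198 0.9998] err [[-0.7, -0.1], [0.8, -0.6], [-1.5, 0.5], [1.4, 0.2]]
[-0.00067142  0.0009435  -0.02126153]
```

Call:
drive_tool(
  plan=[
    [[0.1,-1.2,3.2,0.008,5.0],[0,-1.0,3.2,0,5.0],[0,-0.5,2.6,0,5.0],[0,0,0,0,5.0]],
  ],
)

```text
clock: 17.15
ee_pos: [0.5885, -0.1762, 0.0793]
eef_rot: [0.017, 0.694, 0.72, 0.007]
force: [-1.5, 0.2, -2.9]
finger_gap: 0.628
```

```bash
python3 -c "
from h import *
go(.5906,-.18,.0375,1.604)
"
```

```text
pos [ 0.5885 -0.1762  0.0793] tool cm [-0.32  0.05  4.19] rows 2 per row [-0.162  0.026  2.096] spin 0.004 yaw 1.6082 gap 0.628 F [-1.5  0.2 -2.9] t 17.15 tz [ 0.034  -0.0145 -0.9993]
```

Call:
drive_tool(
  plan=[
    [[-0.4,0.15,0.5,0,5.0],[0,0,0,0,5.0]],
  ],
)

```text
clock: 17.32
ee_pos: [0.5907, -0.1775, 0.0747]
eef_rot: [0.016, 0.693, 0.721, 0.006]
force: [-0.5, 0.5, -2.1]
finger_gap: 0.622
```

```bash
python3 -c "
from h import *
c,im=snap('w15')
go(.5906,-.18,.0375,1.604)
"
```

```text
pos [ 0.5907 -0.1775  0.0747] q [0.0165 0.6925 0.7212 0.0064] yaw 1.6113 gap 0.622 F [-0.5  0.5 -2.1] t 17.32
pos [ 0.5914 -0.1775  0.0757] tool cm [-0.19 -0.22  3.82] rows 2 per row [-0.093 -0.111  1.908] spin 0.007 yaw 1.6111 gap 0.621 F [ 0.4 -0.3 -1.4] t 17.37 tz [ 0.0342 -0.0138 -0.9993]
```

View pics/w15.png

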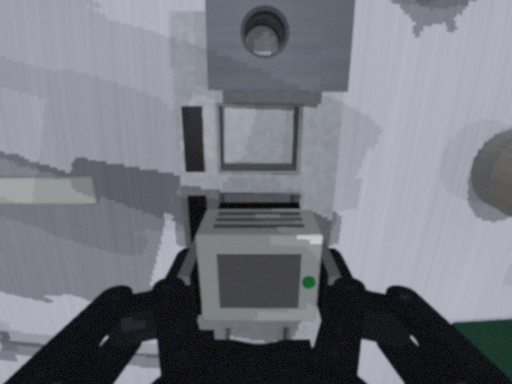

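```bash
python3 - <<'E'
from h import *
c,im=load('w15')
quad(c,((219,106),(301,106),(298,170),(221,170)),(0,0),1,.035)
cv2.imwrite('pics/w15a.png',cv2.resize(im[95:235,170:350],None,fx=4,fy=4,interpolation=cv2.INTER_CUBIC))
E
```

```text
ctr [ 0.5893 -0.1231  0.035 ] edges [0.0485, 0.0393, 0.0486, 0.0389] edge yaw 0.0364
```

View pics/w15a.png

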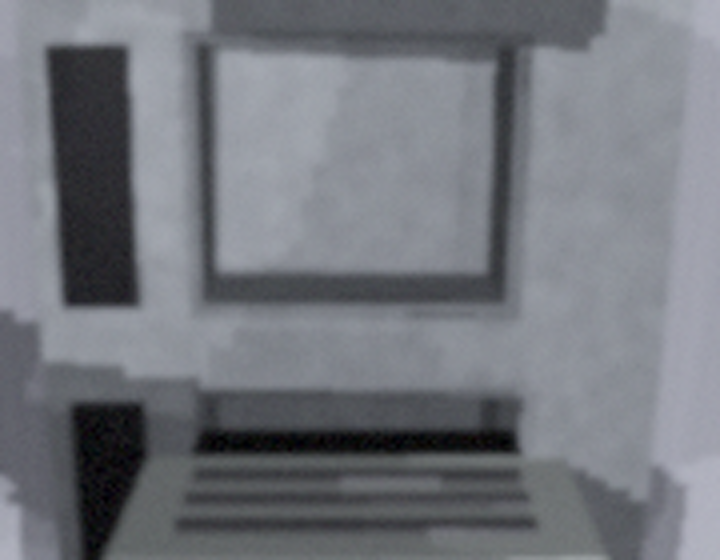

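Call:
drive_tool(
  plan=[
    [[-0.35,-0.15,0.8,0.007,5.0],[-0.05,-0.1,0.8,0,5.0]],
  ],
)

```text
clock: 17.53
ee_pos: [0.5934, -0.1822, 0.0631]
eef_rot: [0.02, 0.695, 0.719, 0.009]
force: [-0.3, -0.2, -2.6]
finger_gap: 0.62
```

```bash
python3 -c "
from h import *
go(.5906,-.18,.0375,1.604)
"
```

```text
pos [ 0.5934 -0.1822  0.0631] tool cm [ 0.27 -0.38  2.55] rows 1 per row [ 0.269 -0.381  2.545] spin 0.001 yaw 1.6047 gap 0.62 F [-0.3 -0.2 -2.6] t 17.53 tz [ 0.0413 -0.0157 -0.999 ]
```

Call:
drive_tool(
  plan=[
    [[0.2,-0.4,0.6,0,5.0]],
  ],
)

```text
clock: 17.62
ee_pos: [0.591, -0.181, 0.0573]
eef_rot: [0.022, 0.695, 0.719, 0.009]
force: [0.2, -0.2, -2.2]
finger_gap: 0.626
```

```bash
python3 -c "
from h import *
go(.5906,-.18,.0375,1.604)
"
```

```text
pos [ 0.591  -0.181   0.0573] tool cm [ 0.13 -0.12  1.98] rows 1 per row [ 0.134 -0.123  1.976] spin 0.001 yaw 1.6045 gap 0.626 F [ 0.2 -0.2 -2.2] t 17.62 tz [ 0.0439 -0.0166 -0.9989]
```

Call:
drive_tool(
  plan=[
    [[0.1,-0.2,1.0,0,5.0],[0,-0.1,0.8,0,5.0]],
  ],
)

```text
clock: 17.78
ee_pos: [0.59, -0.1813, 0.0393]
eef_rot: [0.024, 0.695, 0.719, 0.01]
force: [2.0, -0.5, -0.9]
finger_gap: 0.618
```

```bash
python3 -c "
from h import *
go(.5906,-.18,.0375,1.604)
"
```

```text
pos [ 0.59   -0.1813  0.0393] tool cm [0.14 0.05 0.18] rows 1 per row [0.135 0.055 0.185] spin 0.0 yaw 1.6044 gap 0.618 F [ 2.  -0.5 -0.9] t 17.78 tz [ 0.0482 -0.0186 -0.9987]
```

Call:
drive_tool(
  plan=[
    [[0,0.3,0.3,0,5.0],[0,0.5,0,0,5.0],[0,0.5,0,0,5.0]],
  ],
)

```text
clock: 18.03
ee_pos: [0.5925, -0.181, 0.0341]
eef_rot: [0.015, 0.695, 0.719, 0.003]
force: [-21.1, -5.7, 24.3]
finger_gap: 0.614
```

```bash
python3 -c "
from h import *
go(.5906,-.18,.0375,1.604)
"
```

```text
pos [ 0.5925 -0.181   0.0341] tool cm [ 0.1  -0.18 -0.34] rows 1 per row [ 0.097 -0.178 -0.344] spin 0.001 yaw 1.6054 gap 0.614 F [-21.1  -5.7  24.3] t 18.03 tz [ 0.0257 -0.0161 -0.9995]
```

Call:
drive_tool(
  plan=[
    [[-0.3,0.4,-0.1,0,5.0],[-0.3,0.4,-0.1,0,5.0],[-0.3,0.4,-0.1,0,5.0]],
  ],
)

```text
clock: 18.28
ee_pos: [0.5929, -0.1837, 0.0339]
eef_rot: [0.001, 0.696, 0.718, -0.002]
force: [-10.2, 16.9, 8.7]
finger_gap: 0.622
```

```bash
python3 -c "
from h import *
go(.5906,-.18,.0375,1.604)
"
```

```text
pos [ 0.5929 -0.1837  0.0339] tool cm [ 0.38 -0.22 -0.36] rows 1 per row [ 0.378 -0.217 -0.359] spin -0.002 yaw 1.6024 gap 0.622 F [-10.2  16.9   8.7] t 18.28 tz [-8.0e-04 -4.3e-03 -1.0e+00]
```

Call:
drive_tool(
  plan=[
    [[0,0,0,0,8.5],[0,0,0,0,8.5],[0,0,0,0,8.5],[0,0,-4,0,8.5],[0,0,-4,0,8.5],[0,0,-4,0,8.5],[0,0,0,0,8.5]],
  ],
)

```text
clock: 18.87
ee_pos: [0.5921, -0.1823, 0.1536]
eef_rot: [-0.003, 0.696, 0.718, -0.004]
force: [1.4, -0.8, 1.2]
finger_gap: 0.997
```

```bash
python3 -c "
from h import *
c,im=snap('w16')
cv2.imwrite('pics/w16s.png',get_image('scene'))
go(.5906,-.18,.0375,1.604)
a,b=cam('scene'),cam('side')
P=[]
for r in search_frame('module1','scene'): print(r['position'],round(r['confidence'],2),onz(a,r['position'],.03).round(3))
"
```

```text
pos [ 0.5921 -0.1823  0.1536] q [-0.003   0.6959  0.7181 -0.0038] yaw 1.6022 gap 0.997 F [ 1.4 -0.8  1.2] t 18.87
pos [ 0.5891 -0.1814  0.1481] tool cm [ 0.12  0.33 11.06] rows 4 per row [0.031 0.083 2.764] spin -0.002 yaw 1.6022 gap 0.997 F [-0.6  0.7 -0.3] t 18.97 tz [-1.600e-02  8.000e-04 -9.999e-01]
[315.1, 144.8] 0.88 [0.427 0.317 0.03 ]
[165.4, 212.7] 0.7 [ 0.574 -0.192  0.03 ]
[263.8, 151.1] 0.69 [0.415 0.145 0.03 ]
[111.2, 174.5] 0.43 [ 0.4   -0.343  0.03 ]
```

View pics/w16.png

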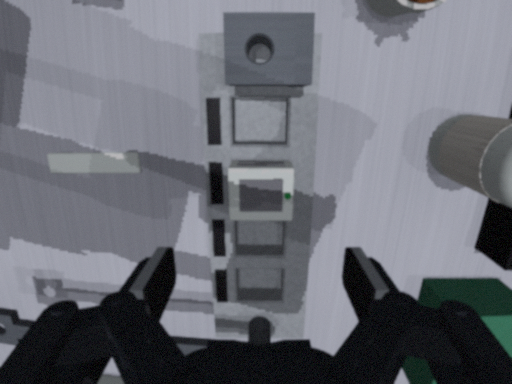

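View pics/w16s.png

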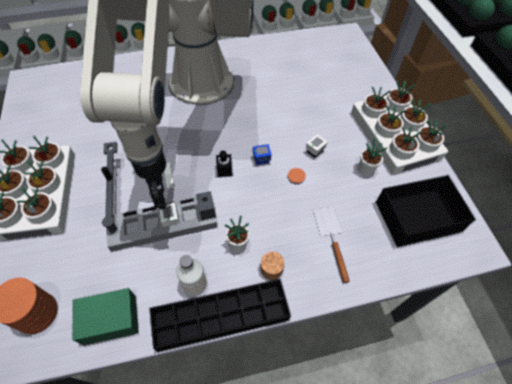

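Call:
drive_tool(
  plan=[
    [[3.7,-1.15,-0.6,0,8.5],[3.7,-1.15,-0.6,0,8.5],[3.7,-1.15,-0.6,0,8.5],[3.7,-1.15,-0.6,0,8.5],[3.7,-1.15,-0.6,0,8.5],[3.7,-1.15,-0.6,0,8.5],[3.7,-1.15,-0.6,0,8.5],[3.7,-1.15,-0.6,0,8.5],[3.7,-1.15,-0.6,0,8.5],[3.7,-1.15,-0.6,0,8.5],[3.7,-1.15,-0.6,0,8.5],[3.7,-1.15,-0.6,0,8.5],[0,0,0,0,8.5],[0,0,0,0,8.5]],
  ],
)

```text
clock: 20.18
ee_pos: [0.422, 0.2743, 0.2041]
eef_rot: [-0.015, 0.697, 0.716, -0.017]
force: [-0.4, -0.9, -0.2]
finger_gap: 0.995
```

```bash
python3 -c "
from h import *
c,im=snap('w17')
go(.424,.321,.1,1.604)
print(get_state()['joint_positions'])
for r in search_frame('module1','wrist'): print(r['position'],r['confidence'],onz(c,r['position'],.05))
"
```

```text
pos [0.422  0.2743 0.2041] q [-0.0145  0.6975  0.7163 -0.0171] yaw 1.5974 gap 0.995 F [-0.4 -0.9 -0.2] t 20.18
pos [0.4221 0.274  0.204 ] tool cm [ 4.72  0.77 10.36] rows 4 per row [1.18  0.193 2.591] spin -0.008 yaw 1.5963 gap 1.0 F [ 0.2  0.1 -0.1] t 20.23 tz [-0.0449 -0.0037 -0.999 ]
[0.55872306 0.21587259 1.89047821 0.02346606 1.07542145 0.52163634]
[273.7, 129.6] 0.78 [0.42758127 0.32195774 0.05      ]
[261.8, 278.4] 0.57 [0.42110976 0.14957723 0.05      ]
```

View pics/w17.png

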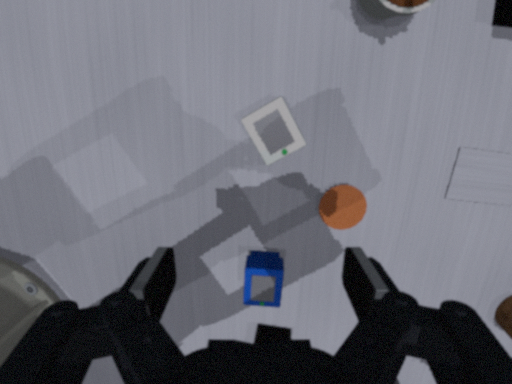

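```bash
python3 - <<'E'
from h import *
c,im=load('w17')
cv2.imwrite('pics/w17a.png',cv2.resize(im[90:172,230:315],None,fx=7,fy=7,interpolation=cv2.INTER_CUBIC))
E
```

```text
(no output)
```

View pics/w17a.png

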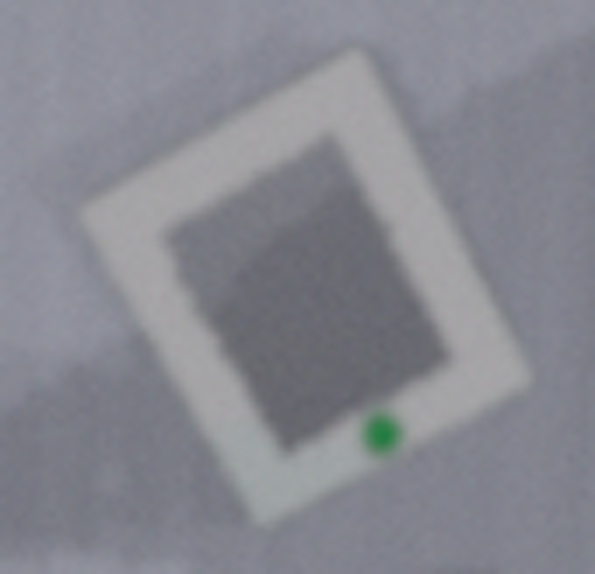

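```bash
python3 - <<'E'
from h import *
c,im=load('w17')
quad(c,((360,48),(530,380),(260,527),(80,210)),(230,90),7,.05)
E
```

```text
ctr [0.4275 0.3199 0.05  ] edges [0.0519, 0.0441, 0.0521, 0.0445] edge yaw -1.0334
```

Call:
drive_tool(
  plan=[
    [[2.4,0.5,0,0,8.5],[2.4,0.2,0,0,8.5],[0,0,0.5,0.125,8.5],[0,0,0.5,0.125,8.5],[0,0,0.5,0.125,8.5],[0,0,0.5,0.125,8.5],[0,0,0.5,0.125,8.5],[0,0,0.5,0.125,8.5],[0,0,0.5,0.125,8.5],[0,0,0.5,0.125,8.5],[0,0,0.5,0.06,8.5],[0,0,0,0,8.5]],
  ],
)

```text
clock: 21.28
ee_pos: [0.4322, 0.302, 0.1467]
eef_rot: [0.0, 0.967, 0.252, -0.029]
force: [1.0, 0.2, -0.5]
finger_gap: 0.993
```

```bash
python3 -c "
from h import *
c,im=snap('w18')
go(.4275,.32,.1,.538)
"
```

```text
pos [0.4322 0.302  0.1467] q [ 2.000e-04  9.672e-01  2.524e-01 -2.860e-02] yaw 0.5106 gap 0.993 F [ 1.   0.2 -0.5] t 21.28
pos [0.4323 0.302  0.147 ] tool cm [ 0.73 -1.74  4.69] rows 2 per row [ 0.364 -0.87   2.346] spin -0.024 yaw 0.514 gap 0.994 F [ 0.9 -0.5 -1. ] t 21.33 tz [-0.0552 -0.0149 -0.9984]
```

View pics/w18.png

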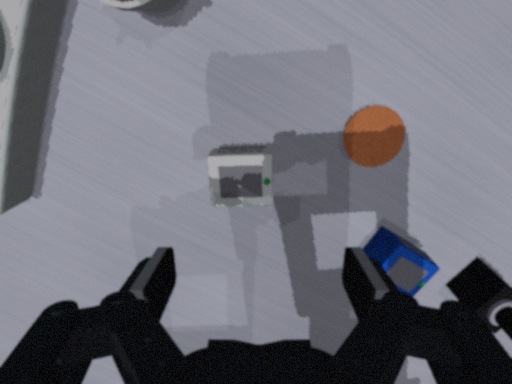

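```bash
python3 - <<'E'
from h import *
c,im=load('w18')
cv2.imwrite('pics/w18a.png',cv2.resize(im[140:215,200:285],None,fx=7,fy=7,interpolation=cv2.INTER_CUBIC))
E
```

```text
(no output)
```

View pics/w18a.png

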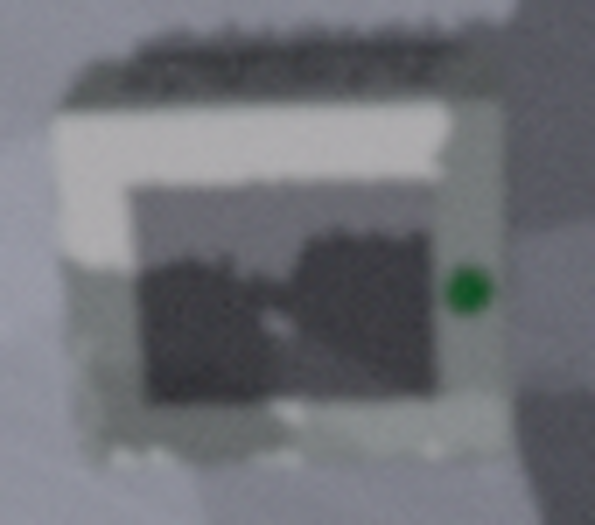

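```bash
python3 - <<'E'
from h import *
c,im=load('w18')
m=quad(c,((56,110),(502,100),(512,455),(88,462)),(200,140),7,.05)
X,R=modpnp(c,((56,110),(502,100),(512,455),(88,462)),(200,140),7)
go(m[0],m[1],.1,.54)
E
```

```text
ctr [0.4286 0.3196 0.05  ] edges [0.0519, 0.0449, 0.0526, 0.0448] edge yaw -1.035
origin [ 0.4259  0.3171 -0.0075] yaw -1.0238 z [0.0027 0.0368 0.9993] err [[-0.1, 0.1], [0.1, -0.1], [-0.2, 0.1], [0.1, -0.0]]
pos [0.4323 0.302  0.147 ] tool cm [ 0.81 -1.65  4.69] rows 2 per row [ 0.404 -0.825  2.343] spin -0.026 yaw 0.514 gap 0.994 F [ 0.9 -0.5 -1. ] t 21.33 tz [-0.0552 -0.0149 -0.9984]
```

Call:
drive_tool(
  plan=[
    [[0.4,-0.85,2.8,-0.023,8.5],[0.4,-0.85,2.8,0,8.5],[0,0,2.5,0,8.5],[0,0,0,0,8.5]],
  ],
)

```text
clock: 21.67
ee_pos: [0.4304, 0.3175, 0.0653]
eef_rot: [-0.001, 0.963, 0.268, -0.026]
force: [-0.6, -1.1, -0.7]
finger_gap: 0.997
```

```bash
python3 -c "
from h import *
c,im=snap('w19')
go(.428,.3197,.021,.537)
"
```

```text
pos [0.4304 0.3175 0.0653] q [-0.001   0.963   0.2682 -0.026 ] yaw 0.5432 gap 0.997 F [-0.6 -1.1 -0.7] t 21.67
pos [0.4314 0.3181 0.0673] tool cm [ 0.01 -0.24  4.64] rows 2 per row [ 0.005 -0.118  2.318] spin 0.006 yaw 0.5428 gap 0.996 F [ 0.9 -0.7  1. ] t 21.72 tz [-0.0491 -0.011  -0.9987]
```

Call:
drive_tool(
  plan=[
    [[0,-0.2,2.5,0.006,8.5],[0,-0.1,2.0,0,8.5],[0,0,0,0,8.5]],
  ],
)

```text
clock: 21.97
ee_pos: [0.4316, 0.3208, 0.0258]
eef_rot: [-0.002, 0.964, 0.266, -0.022]
force: [-1.0, 0.5, 0.7]
finger_gap: 0.996
```

```bash
python3 -c "
from h import *
c,im=snap('w20')
go(.428,.3197,.021,.537)
"
```

```text
pos [0.4316 0.3208 0.0258] q [-0.0022  0.9637  0.2661 -0.0224] yaw 0.5389 gap 0.996 F [-1.   0.5  0.7] t 21.97
pos [0.4323 0.3212 0.0273] tool cm [-0.42 -0.08  0.64] rows 1 per row [-0.417 -0.079  0.644] spin 0.002 yaw 0.5388 gap 0.992 F [ 0.2 -0.   0.7] t 22.02 tz [-0.0432 -0.0069 -0.999 ]
```

View pics/w20.png

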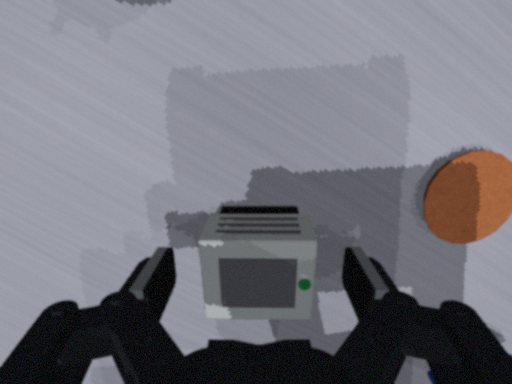

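Call:
drive_tool(
  plan=[
    [[-0.35,-0.05,0.75,0,8.5],[0,0,0,0,5.0],[0,0,0,0,5.0],[0,0,0,0,5.0],[0,0,0,0,5.0],[0,0,0,0,5.0]],
  ],
)

```text
clock: 22.52
ee_pos: [0.4325, 0.3213, 0.0267]
eef_rot: [-0.004, 0.964, 0.267, -0.018]
force: [-0.1, 1.1, -2.2]
finger_gap: 0.623
```

```bash
python3 -c "
from h import *
go(.428,.3197,.021,.537)
c,im=snap('w21')
cv2.imwrite('pics/w21a.png',cv2.resize(im[190:384,160:360],None,fx=3,fy=3,interpolation=cv2.INTER_CUBIC))
"
```

```text
pos [0.4325 0.3213 0.0267] tool cm [-0.45 -0.08  0.59] rows 1 per row [-0.452 -0.083  0.587] spin 0.003 yaw 0.5397 gap 0.623 F [-0.1  1.1 -2.2] t 22.52 tz [-0.0359 -0.0016 -0.9994]
pos [0.4325 0.3213 0.0267] q [-0.004   0.9637  0.2665 -0.0175] yaw 0.5397 gap 0.623 F [-0.1  1.1 -2.2] t 22.52
```

View pics/w21a.png

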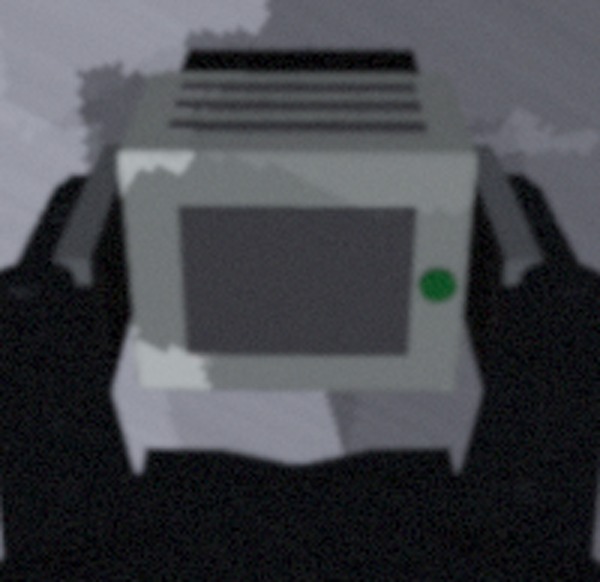

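```bash
python3 - <<'E'
from h import *
c,im=load('w21')
s=get_state();q=s["eef_rot"];R=Rn.from_quat([q[1],q[2],q[3],q[0]])
for pts in (((118,151),(477,150),(457,388),(139,389),(150,72),(452,70)),((118,151),(477,150),(457,388),(139,389))):
    X,Rw=modpnp(c,pts,(160,190),3)
    print("tool frame offset",R.inv().apply(X-s["ee_pos"]).round(4),R.inv().apply(Rw[:,2]).round(3))
quad(c,((118,151),(477,150),(457,388),(139,389)),(160,190),3,.05)
E
```

```text
origin [ 0.4279  0.3191 -0.0011] yaw -1.0239 z [ 6.e-03 -9.e-04  1.e+00] err [[-0.1, -0.1], [0.1, 0.3], [0.5, 0.6], [0.4, -0.1], [0.3, -0.6], [-1.3, -0.1]]
tool frame offset [-0.0043 -0.      0.0279] [-0.027 -0.013 -1.   ]
origin [ 0.4274  0.3198 -0.0013] yaw -1.0287 z [ 0.0134 -0.0141  0.9998] err [[-0.0, -0.0], [0.0, -0.0], [-0.0, 0.0], [0.0, 0.0]]
tool frame offset [-0.0043 -0.0008  0.0281] [-0.027  0.002 -1.   ]
ctr [0.4289 0.3196 0.05  ] edges [0.0534, 0.0454, 0.0535, 0.0458] edge yaw -1.0143
```

Call:
drive_tool(
  plan=[
    [[0,0,-3.5,0,5.0],[0,0,-3.5,0,5.0],[0,0,-3.5,0,5.0],[0,0,0,-0.125,5.0],[0,0,0,-0.125,5.0],[0,0,0,-0.125,5.0],[0,0,0,-0.125,5.0],[0,0,0,-0.125,5.0],[0,0,0,-0.125,5.0],[0,0,0,-0.125,5.0],[0,0,0,-0.125,5.0],[0,0,0,-0.065,5.0]],
  ],
)

```text
clock: 23.57
ee_pos: [0.4344, 0.3203, 0.1363]
eef_rot: [-0.013, 0.691, 0.723, -0.015]
force: [-0.5, 0.5, -1.8]
finger_gap: 0.62
```

```bash
python3 -c "
from h import *
go(.5924,-.235,.16,1.604)
"
```

```text
pos [0.4344 0.3203 0.1363] tool cm [-56.19  13.17  -2.75] rows 17 per row [-3.305  0.775 -0.162] spin 0.012 yaw 1.6161 gap 0.62 F [-0.5  0.5 -1.8] t 23.57 tz [-0.0394 -0.0044 -0.9992]
```

Call:
drive_tool(
  plan=[
    [[-3.7,0.9,-1.0,0.012,5.0],[-3.7,0.9,-1.0,0,5.0],[-3.7,0.9,-0.5,0,5.0],[-3.7,0.9,0,0,5.0],[-3.7,0.9,0,0,5.0],[-3.7,0.9,0,0,5.0],[-3.7,0.8,0,0,5.0],[-3.7,0.8,0,0,5.0],[-3.7,0.8,0,0,5.0],[-3.7,0.8,0,0,5.0],[-3.7,0.8,0,0,5.0],[-3.7,0.8,0,0,5.0],[-3.7,0.8,0,0,5.0],[-3.7,0.8,0,0,5.0],[-3.0,0.4,0,0,5.0],[0,0,0,0,5.0]],
  ],
)

```text
clock: 24.9
ee_pos: [0.5834, -0.2462, 0.1573]
eef_rot: [-0.013, 0.69, 0.723, -0.015]
force: [-0.7, 0.8, -2.1]
finger_gap: 0.619
```

```bash
python3 -c "
from h import *
c,im=snap('w22')
go(.5924,-.235,.09,1.604)
"
```

```text
pos [ 0.5834 -0.2462  0.1573] q [-0.0125  0.69    0.7235 -0.0152] yaw 1.6181 gap 0.619 F [-0.7  0.8 -2.1] t 24.9
pos [ 0.5828 -0.244   0.157 ] tool cm [0.86 1.28 6.66] rows 2 per row [0.43  0.638 3.328] spin 0.014 yaw 1.6178 gap 0.616 F [-1.2  0.2 -2.1] t 24.95 tz [-0.0402 -0.0031 -0.9992]
```

View pics/w22.png

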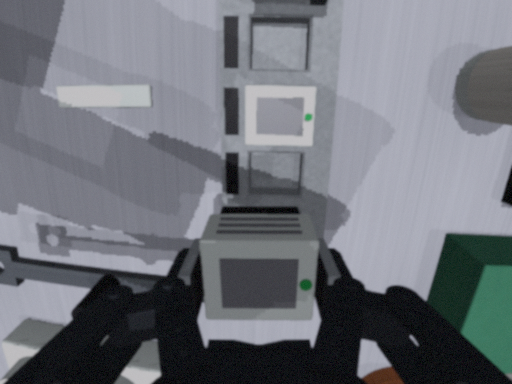

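Call:
drive_tool(
  plan=[
    [[0.7,0.6,2.5,0.014,5.0],[0.6,0.5,2.5,0,5.0],[0,0,2.0,0,5.0],[0,0,0,0,5.0]],
  ],
)

```text
clock: 25.28
ee_pos: [0.5901, -0.2289, 0.0853]
eef_rot: [-0.013, 0.696, 0.717, -0.014]
force: [-2.1, 0.5, -3.2]
finger_gap: 0.621
```

```bash
python3 -c "
from h import *
c,im=snap('w23')
go(.5933,-.2306,.0417,1.604)
cv2.imwrite('pics/w23a.png',cv2.resize(im[150:384,160:360],None,fx=2.5,fy=2.5,interpolation=cv2.INTER_CUBIC))
"
```

```text
pos [ 0.5901 -0.2289  0.0853] q [-0.0133  0.6964  0.7174 -0.0144] yaw 1.6005 gap 0.621 F [-2.1  0.5 -3.2] t 25.28
pos [ 0.5909 -0.229   0.087 ] tool cm [-0.16  0.4   4.52] rows 2 per row [-0.081  0.202  2.261] spin -0.003 yaw 1.6006 gap 0.62 F [ 0.2  0.4 -1.8] t 25.33 tz [-0.0378 -0.0026 -0.9993]
```

View pics/w23a.png

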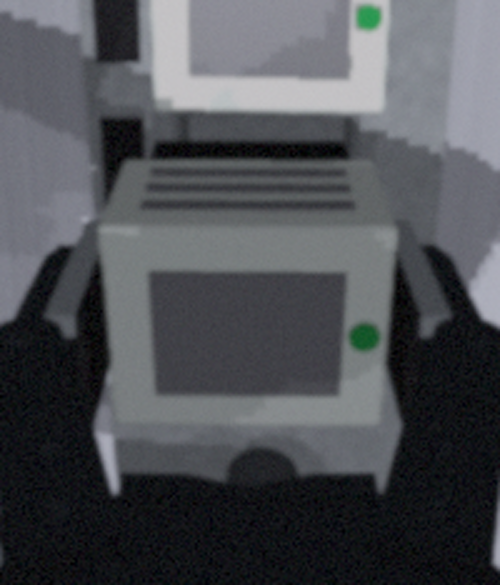

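Call:
drive_tool(
  plan=[
    [[-0.15,0.2,1.2,0,5.0],[0,0.1,0.8,0,5.0]],
  ],
)

```text
clock: 25.5
ee_pos: [0.5949, -0.2298, 0.0691]
eef_rot: [-0.011, 0.696, 0.718, -0.013]
force: [-0.9, 0.3, -2.2]
finger_gap: 0.621
```

```bash
python3 -c "
from h import *
go(.5933,-.2306,.0417,1.604)
"
```

```text
pos [ 0.5949 -0.2298  0.0691] tool cm [-0.07 -0.07  2.75] rows 1 per row [-0.067 -0.069  2.746] spin -0.002 yaw 1.602 gap 0.621 F [-0.9  0.3 -2.2] t 25.5 tz [-0.0344 -0.0037 -0.9994]
```

Call:
drive_tool(
  plan=[
    [[-0.07,-0.25,0.9,0,5.0]],
  ],
)

```text
clock: 25.58
ee_pos: [0.5937, -0.2306, 0.0608]
eef_rot: [-0.01, 0.696, 0.718, -0.013]
force: [-0.1, -0.9, -2.6]
finger_gap: 0.619
```

```bash
python3 -c "
from h import *
go(.5933,-.2306,.0417,1.604)
"
```

```text
pos [ 0.5937 -0.2306  0.0608] tool cm [0.01 0.03 1.91] rows 1 per row [0.01  0.025 1.915] spin -0.001 yaw 1.6026 gap 0.619 F [-0.1 -0.9 -2.6] t 25.58 tz [-0.0316 -0.0046 -0.9995]
```

Call:
drive_tool(
  plan=[
    [[0,-0.05,0.9,0,5.0],[0,-0.1,0.9,0,5.0]],
  ],
)

```text
clock: 25.75
ee_pos: [0.594, -0.2367, 0.0514]
eef_rot: [-0.004, 0.694, 0.719, -0.014]
force: [-18.8, -13.9, 56.5]
finger_gap: 0.619
```

```bash
python3 -c "
from h import *
go(.5933,-.2306,.0417,1.604)
"
```

```text
pos [ 0.594  -0.2367  0.0514] tool cm [ 0.63 -0.02  0.96] rows 1 per row [ 0.628 -0.024  0.962] spin 0.002 yaw 1.6061 gap 0.619 F [-18.8 -13.9  56.5] t 25.75 tz [-0.0261 -0.0147 -0.9996]
```

Call:
drive_tool(
  plan=[
    [[0,0,-1.2,0,5.0],[0,0,-1.0,0,5.0],[0,0,0,0,5.0]],
  ],
)

```text
clock: 26.0
ee_pos: [0.5951, -0.2389, 0.0765]
eef_rot: [-0.002, 0.695, 0.719, -0.014]
force: [0.5, -0.5, -2.6]
finger_gap: 0.617
```

```bash
python3 -c "
from h import *
c,im=snap('w24')
go(.5933,-.2306,.0417,1.604)
cv2.imwrite('pics/w24a.png',cv2.resize(im[150:384,160:360],None,fx=2.5,fy=2.5,interpolation=cv2.INTER_CUBIC))
"
```

```text
pos [ 0.5951 -0.2389  0.0765] q [-0.002   0.6948  0.719  -0.0142] yaw 1.6051 gap 0.617 F [ 0.5 -0.5 -2.6] t 26.0
pos [ 0.5949 -0.2388  0.0758] tool cm [ 0.88 -0.05  3.4 ] rows 2 per row [ 0.439 -0.026  1.698] spin 0.001 yaw 1.6052 gap 0.62 F [ 0.8  1.2 -2.2] t 26.05 tz [-0.023  -0.0175 -0.9996]
```

View pics/w24a.png

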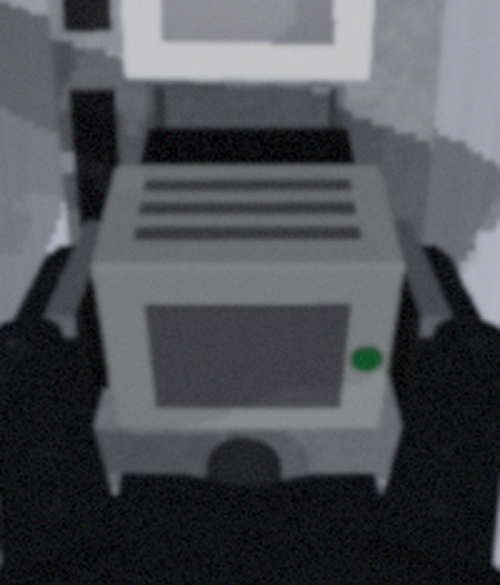

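```bash
cat >> h.py <<'E'
def inhand(name,pts,off,s,st):
    c,im=load(name);K,d,Rc,t=c
    X,Rw=modpnp(c,pts,off,s)
    q=st["eef_rot"];R=Rn.from_quat([q[1],q[2],q[3],q[0]])
    print("tool off",R.inv().apply(X-st["ee_pos"]).round(4),"z in tool",R.inv().apply(Rw[:,2]).round(3))
    return X,Rw
E
python3 - <<'E'
from h import *
s=get_state()
inhand('w24',((93,263),(405,264),(384,425),(112,427),(118,166),(382,166)),(160,150),2.5,s)
s2=dict(s);s2["ee_pos"]=np.array([.5901,-.2289,.0853]);s2["eef_rot"]=np.array([-.0133,.6964,.7174,-.0144])
inhand('w23',((100,225),(397,226),(382,425),(116,426),(125,160),(375,160)),(160,150),2.5,s2)
E
```

```text
origin [ 0.5936 -0.2358  0.0528] yaw 0.0321 z [ 0.0294 -0.2015  0.979 ] err [[-0.1, 0.2], [0.4, 0.0], [-1.9, 1.5], [2.3, 0.6], [0.1, -1.3], [-0.9, -1.1]]
tool off [ 0.0034 -0.0007  0.0229] z in tool [-0.219 -0.001 -0.976]
origin [ 0.5887 -0.2327  0.0574] yaw 0.0334 z [ 0.0312 -0.0129  0.9994] err [[-0.3, 0.2], [0.5, -0.1], [-0.0, 0.4], [0.2, -0.3], [0.4, -0.1], [-0.8, -0.1]]
tool off [-0.0038 -0.0004  0.0279] z in tool [-0.015 -0.008 -1.   ]
```

```bash
python3 - <<'E'
from h import *
c,im=load('w22')
cv2.imwrite('pics/w22a.png',cv2.resize(im[75:205,210:340],None,fx=5,fy=4.5,interpolation=cv2.INTER_CUBIC))
E
```

```text
(no output)
```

View pics/w22a.png

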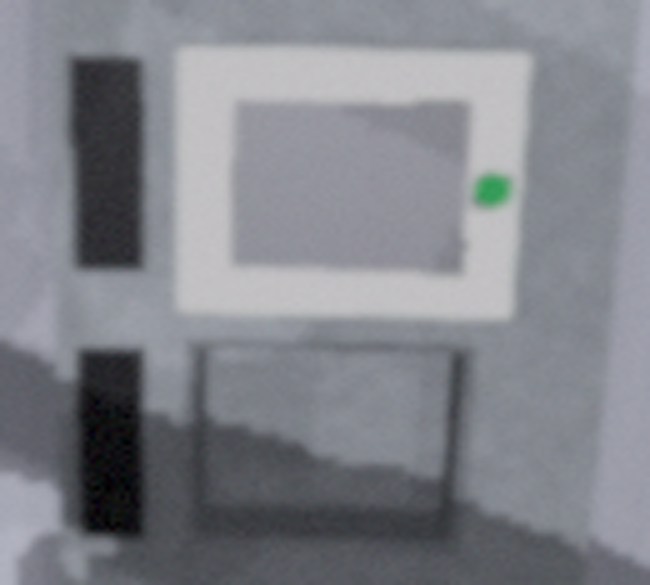

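```bash
python3 - <<'E'
from h import *
c,im=load('w22')
P=lambda x,y:((x+.5)/5-.5+210,(y+.5)/4.5-.5+75)
for nm,z,pts in (("m3",.065,((176,46),(532,52),(515,320),(176,312))),("s2",.035,((194,344),(469,348),(460,538),(194,535)))):
    quad(c,[P(*p) for p in pts],(0,0),1,z)
print(ray(c,(0,0))[0])
E
```

```text
ctr [ 0.5916 -0.1806  0.065 ] edges [0.0534, 0.0449, 0.0537, 0.0448] edge yaw 0.0312
ctr [ 0.5924 -0.2341  0.035 ] edges [0.0495, 0.0401, 0.0501, 0.0404] edge yaw 0.044
[ 0.5839075  -0.1649997   0.29876935]
```

Call:
drive_tool(
  plan=[
    [[0,0,-3,0,5.0],[0,0,-3,0,5.0],[0,0,-1,0,5.0],[3.7,0.1,0,0,5.0],[3.7,0.1,0,0,5.0],[3.7,0.1,0,0,5.0],[3.7,0.1,0,0,5.0],[3.7,0.1,0,0,5.0],[3.7,0.1,0,0,5.0],[3.7,0.1,0,0,5.0],[3.7,0.1,0,0,5.0],[3.7,0.1,0,0,5.0],[2,0.1,2,0,5.0],[0,0,3,0,5.0]],
  ],
)

```text
clock: 27.22
ee_pos: [0.5916, 0.1328, 0.0815]
eef_rot: [-0.004, 0.696, 0.718, -0.012]
force: [1.6, -0.9, -2.9]
finger_gap: 0.621
```

```bash
python3 -c "
from h import *
c,im=snap('w25')
go(.6,.11,.03,1.604)
"
```

```text
pos [0.5916 0.1328 0.0815] q [-0.0039  0.6964  0.7175 -0.0118] yaw 1.6006 gap 0.621 F [ 1.6 -0.9 -2.9] t 27.22
pos [0.5876 0.1307 0.0749] tool cm [-2.05  1.32  4.48] rows 2 per row [-1.024  0.66   2.239] spin -0.003 yaw 1.6008 gap 0.616 F [-3.2  0.1 -7.5] t 27.27 tz [-0.0306 -0.0139 -0.9994]
```

View pics/w25.png

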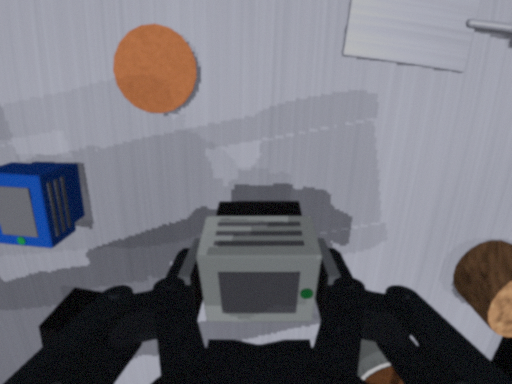

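Call:
drive_tool(
  plan=[
    [[0,0,2.2,0,5.0],[0,0,1.9,0,5.0],[0,0,0,0,5.0]],
  ],
  newtons=25,
)

```text
clock: 27.52
ee_pos: [0.5825, 0.1303, 0.0284]
eef_rot: [-0.008, 0.695, 0.718, -0.019]
force: [-1.5, -0.5, -2.0]
finger_gap: 0.62
```

```bash
python3 -c "
from h import *
go(.6,.11,.03,1.604)
"
```

```text
pos [0.5825 0.1303 0.0284] tool cm [-2.09  1.67 -0.2 ] rows 1 per row [-2.092  1.674 -0.198] spin -0.0 yaw 1.6037 gap 0.62 F [-1.5 -0.5 -2. ] t 27.52 tz [-0.0378 -0.0158 -0.9992]
```

Call:
drive_tool(
  plan=[
    [[0,0.1,0.5,0,5.0],[0,0,0.3,0,5.0]],
  ],
)

```text
clock: 27.68
ee_pos: [0.5829, 0.1306, 0.0237]
eef_rot: [-0.009, 0.696, 0.718, -0.019]
force: [-17.4, 4.3, 52.1]
finger_gap: 0.62
```

```bash
python3 -c "
from h import *
go(.6,.11,.03,1.604)
"
```

```text
pos [0.5829 0.1306 0.0237] tool cm [-2.12  1.62 -0.67] rows 1 per row [-2.12   1.618 -0.673] spin -0.002 yaw 1.6019 gap 0.62 F [-17.4   4.3  52.1] t 27.68 tz [-0.0404 -0.0147 -0.9991]
```

Call:
drive_tool(
  plan=[
    [[0,0,0,0,8.5],[0,0,0,0,8.5],[0,0,0,0,8.5],[0,0,0,0,8.5]],
  ],
)

```text
clock: 28.02
ee_pos: [0.586, 0.1298, 0.0289]
eef_rot: [-0.008, 0.697, 0.717, -0.017]
force: [0.2, 0.3, 0.5]
finger_gap: 0.993
```

```bash
python3 -c "
from h import *
c,im=snap('w26')
cv2.imwrite('pics/w26a.png',cv2.resize(im[190:384,160:360],None,fx=3,fy=3,interpolation=cv2.INTER_CUBIC))
go(.6,.11,.03,1.604)
"
```

```text
pos [0.586  0.1298 0.0289] q [-0.0079  0.6966  0.7172 -0.0169] yaw 1.6 gap 0.993 F [0.2 0.3 0.5] t 28.02
pos [0.5861 0.1298 0.0289] tool cm [-2.02  1.33 -0.13] rows 1 per row [-2.024  1.33  -0.13 ] spin -0.004 yaw 1.5999 gap 0.994 F [0.2 0.  0.8] t 28.07 tz [-0.0347 -0.0132 -0.9993]
```

View pics/w26a.png

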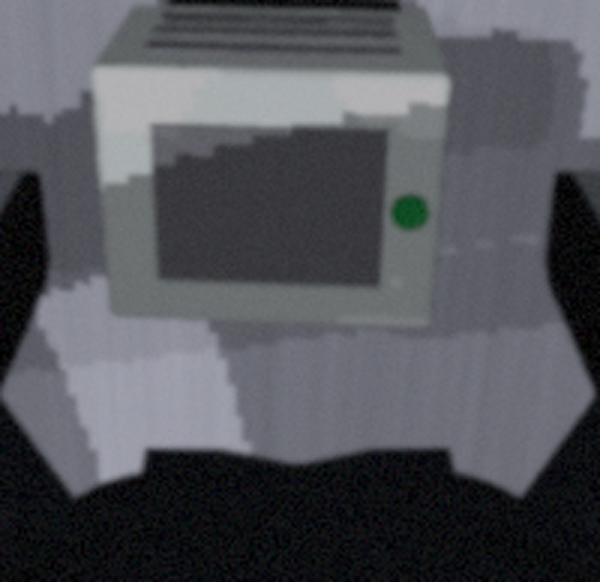

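```bash
python3 - <<'E'
from h import *
s=get_state()
inhand('w26',((95,67),(448,75),(430,325),(108,315),(133,8),(428,13)),(160,190),3,s)
c,im=load('w26'); quad(c,((95,67),(448,75),(430,325),(108,315)),(160,190),3,.05)
E
```

```text
origin [ 0.5805  0.1352 -0.004 ] yaw 0.0146 z [0.0076 0.0184 0.9998] err [[-0.2, -0.3], [0.1, -0.0], [-0.5, 0.5], [1.0, 0.5], [0.2, -0.6], [-0.6, -0.1]]
tool off [ 0.0059 -0.0043  0.033 ] z in tool [ 0.006 -0.027 -1.   ]
ctr [0.581  0.1386 0.05  ] edges [0.052, 0.0446, 0.0532, 0.0447] edge yaw 0.0208
```

Call:
drive_tool(
  plan=[
    [[0.75,-0.45,0.75,0.01,8.5],[0,0,0,0,8.5]],
  ],
)

```text
clock: 28.23
ee_pos: [0.5812, 0.1371, 0.0214]
eef_rot: [-0.008, 0.701, 0.713, -0.016]
force: [-0.9, -0.5, 0.4]
finger_gap: 0.994
```

```bash
python3 -c "
from h import *
go(.581,.137,.021,1.589)
"
```

```text
pos [0.5812 0.1371 0.0214] tool cm [-0.01 -0.02  0.04] rows 1 per row [-0.014 -0.024  0.038] spin -0.001 yaw 1.5876 gap 0.994 F [-0.9 -0.5  0.4] t 28.23 tz [-0.0337 -0.0129 -0.9993]
```

Call:
drive_tool(
  plan=[
    [[0,0,0.1,0,5.0],[0,0,0.05,0,5.0],[0,0,0.05,0,5.0],[0,0,0,0,5.0],[0,0,0,0,5.0]],
  ],
  newtons=80,
)

```text
clock: 28.65
ee_pos: [0.5806, 0.1377, 0.0191]
eef_rot: [-0.008, 0.701, 0.713, -0.017]
force: [0.8, -0.7, -0.2]
finger_gap: 0.619
```

```bash
python3 -c "
from h import *
c,im=snap('w27')
cv2.imwrite('pics/w27a.png',cv2.resize(im[190:384,160:360],None,fx=3,fy=3,interpolation=cv2.INTER_CUBIC))
go(.581,.137,.021,1.589)
"
```

```text
pos [0.5806 0.1377 0.0191] q [-0.0077  0.7006  0.7133 -0.0169] yaw 1.5888 gap 0.619 F [ 0.8 -0.7 -0.2] t 28.65
pos [0.5806 0.1377 0.0191] tool cm [-0.07  0.03 -0.19] rows 1 per row [-0.074  0.029 -0.19 ] spin -0.0 yaw 1.5888 gap 0.617 F [-1.1  0.2  2.3] t 28.7 tz [-0.0347 -0.0134 -0.9993]
```

View pics/w27a.png

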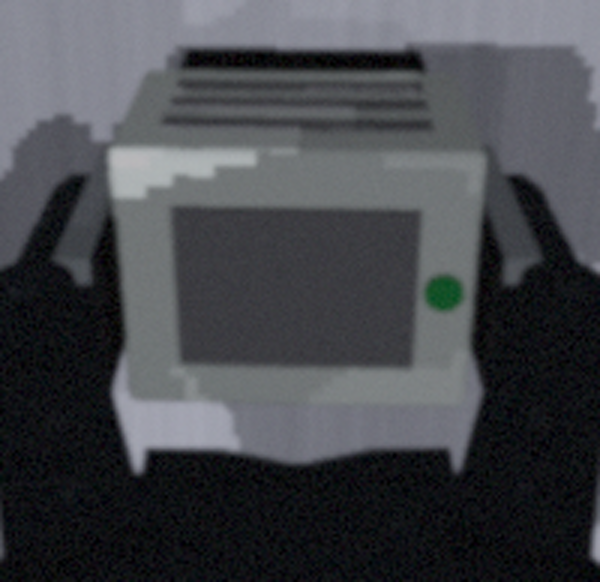

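```bash
python3 - <<'E'
from h import *
s=get_state()
inhand('w27',((109,148),(485,151),(467,402),(129,401),(147,71),(460,72)),(160,190),3,s)
c,im=load('w27'); quad(c,((109,148),(485,151),(467,402),(129,401)),(160,190),3,.05)
# compare w14 (module1) tool off
E
```

```text
origin [ 0.5802  0.1361 -0.0028] yaw 0.025 z [0.0065 0.012  0.9999] err [[0.0, -0.0], [0.3, -0.1], [-0.4, 1.3], [1.0, -0.1], [0.3, -0.7], [-1.3, -0.5]]
tool off [-0.0013  0.0003  0.0219] z in tool [-0.001 -0.028 -1.   ]
ctr [0.5804 0.1389 0.05  ] edges [0.0525, 0.0444, 0.0534, 0.0454] edge yaw 0.0376
```

Call:
drive_tool(
  plan=[
    [[0,0,-3.7,0,5.0],[0,0,-3.7,0,5.0],[0,0,-3.7,0,5.0],[-3.7,0,-0.5,-0.012,5.0],[-3.7,0,0,0,5.0],[-3.7,0,0,0,5.0],[-3.7,0,0,0,5.0],[-3.7,0,0,0,5.0],[-3.7,0,0,0,5.0],[-3.7,0,0,0,5.0],[-3.7,0,0,0,5.0],[-3.7,0,0,0,5.0],[-3.0,0,0,0,5.0],[0,0,0,0,5.0]],
  ],
)

```text
clock: 29.87
ee_pos: [0.5933, -0.2382, 0.1396]
eef_rot: [-0.01, 0.694, 0.72, -0.02]
force: [-0.6, 1.4, -1.3]
finger_gap: 0.618
```

```bash
python3 -c "
from h import *
c,im=snap('w28')
go(.5933,-.2342,.075,1.604)
"
```

```text
pos [ 0.5933 -0.2382  0.1396] q [-0.0096  0.6936  0.72   -0.0197] yaw 1.6082 gap 0.618 F [-0.6  1.4 -1.3] t 29.87
pos [ 0.5929 -0.2361  0.1392] tool cm [0.26 0.32 6.41] rows 2 per row [0.13  0.161 3.207] spin 0.004 yaw 1.6079 gap 0.62 F [-0.   0.4 -2.4] t 29.92 tz [-0.0422 -0.0135 -0.999 ]
```

View pics/w28.png

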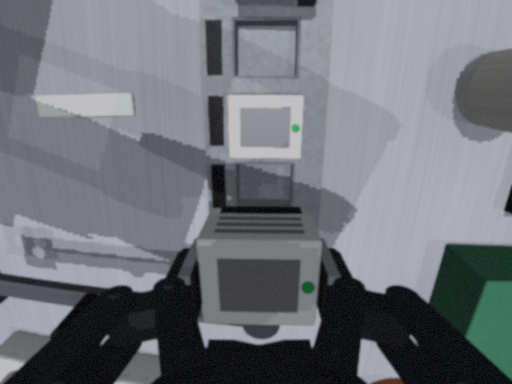

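Call:
drive_tool(
  plan=[
    [[0.2,0.2,2.5,0.004,5.0],[0.1,0.1,2.5,0,5.0],[0,0,1.2,0,5.0],[0,0,0,0,5.0]],
  ],
)

```text
clock: 30.25
ee_pos: [0.5929, -0.2323, 0.075]
eef_rot: [-0.011, 0.696, 0.718, -0.019]
force: [-0.7, 0.3, -2.5]
finger_gap: 0.619
```

```bash
python3 -c "
from h import *
c,im=snap('w29')
go(.5933,-.2342,.0341,1.604)
cv2.imwrite('pics/w29a.png',cv2.resize(im[150:384,160:360],None,fx=2.5,fy=2.5,interpolation=cv2.INTER_CUBIC))
"
```

```text
pos [ 0.5929 -0.2323  0.075 ] q [-0.0108  0.696   0.7177 -0.0189] yaw 1.6014 gap 0.619 F [-0.7  0.3 -2.5] t 30.25
pos [ 0.5932 -0.2322  0.0759] tool cm [-0.15  0.18  4.18] rows 2 per row [-0.075  0.089  2.091] spin -0.002 yaw 1.6017 gap 0.619 F [ 0.4  1.  -2.7] t 30.3 tz [-0.0414 -0.0123 -0.9991]
```

View pics/w29a.png

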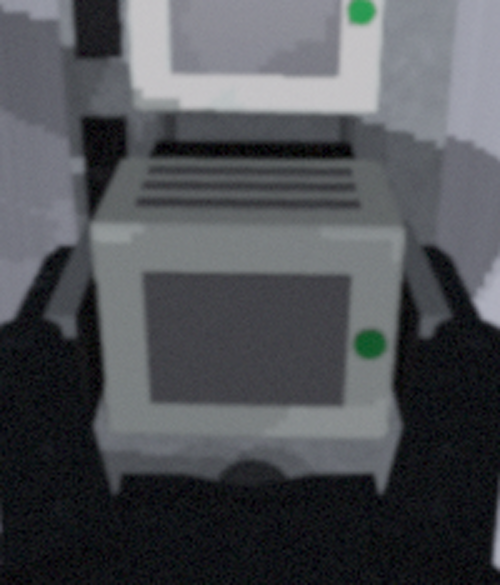

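Call:
drive_tool(
  plan=[
    [[-0.2,0.05,1.0,0,5.0],[-0.05,0,0.7,0,5.0]],
  ],
)

```text
clock: 30.47
ee_pos: [0.5948, -0.2343, 0.0606]
eef_rot: [-0.009, 0.695, 0.718, -0.018]
force: [-0.8, -0.3, -2.0]
finger_gap: 0.62
```

```bash
python3 -c "
from h import *
go(.5933,-.2342,.0341,1.604)
"
```

```text
pos [ 0.5948 -0.2343  0.0606] tool cm [ 0.05 -0.05  2.65] rows 1 per row [ 0.051 -0.051  2.654] spin -0.001 yaw 1.6032 gap 0.62 F [-0.8 -0.3 -2. ] t 30.47 tz [-0.0384 -0.0133 -0.9992]
```

Call:
drive_tool(
  plan=[
    [[0.02,-0.25,0.6,0,5.0]],
  ],
)

```text
clock: 30.55
ee_pos: [0.5931, -0.2344, 0.0549]
eef_rot: [-0.008, 0.695, 0.719, -0.018]
force: [0.8, 0.2, -1.8]
finger_gap: 0.62
```

```bash
python3 -c "
from h import *
go(.5933,-.2342,.0341,1.604)
"
```

```text
pos [ 0.5931 -0.2344  0.0549] tool cm [0.04 0.1  2.08] rows 1 per row [0.044 0.098 2.078] spin -0.0 yaw 1.6037 gap 0.62 F [ 0.8  0.2 -1.8] t 30.55 tz [-0.0366 -0.0139 -0.9992]
```

Foot about 2 mm inside the mouth; a small step down with a force check.

Call:
drive_tool(
  plan=[
    [[0,0,0.6,0,5.0]],
  ],
)

```text
clock: 30.63
ee_pos: [0.5927, -0.2344, 0.0488]
eef_rot: [-0.008, 0.695, 0.719, -0.018]
force: [-0.5, -0.1, -2.2]
finger_gap: 0.614
```

```bash
python3 -c "
from h import *
go(.5933,-.2342,.0341,1.604)
"
```

```text
pos [ 0.5927 -0.2344  0.0488] tool cm [0.04 0.11 1.46] rows 1 per row [0.038 0.112 1.465] spin -0.0 yaw 1.604 gap 0.614 F [-0.5 -0.1 -2.2] t 30.63 tz [-0.0364 -0.0142 -0.9992]
```

Call:
drive_tool(
  plan=[
    [[0,0,0.7,0,5.0],[0,0,0.6,0,5.0]],
  ],
)

```text
clock: 30.8
ee_pos: [0.5926, -0.2347, 0.0353]
eef_rot: [-0.008, 0.695, 0.719, -0.017]
force: [0.5, 0.2, -2.4]
finger_gap: 0.616
```

```bash
python3 -c "
from h import *
go(.5933,-.2342,.0341,1.604)
"
```

```text
pos [ 0.5926 -0.2347  0.0353] tool cm [0.05 0.08 0.11] rows 1 per row [0.048 0.077 0.114] spin 0.0 yaw 1.604 gap 0.616 F [ 0.5  0.2 -2.4] t 30.8 tz [-0.0352 -0.0146 -0.9993]
```

Call:
drive_tool(
  plan=[
    [[0,-0.2,0.3,0,5.0],[-0.25,-0.4,0,0,5.0],[-0.25,-0.4,0,0,5.0]],
  ],
)

```text
clock: 31.05
ee_pos: [0.5911, -0.2374, 0.0353]
eef_rot: [-0.003, 0.696, 0.718, -0.011]
force: [23.0, 25.5, -16.1]
finger_gap: 0.621
```

```bash
python3 -c "
from h import *
go(.5933,-.2342,.0341,1.604)
"
```

```text
pos [ 0.5911 -0.2374  0.0353] tool cm [0.31 0.23 0.11] rows 1 per row [0.314 0.227 0.112] spin -0.003 yaw 1.6006 gap 0.621 F [ 23.   25.5 -16.1] t 31.05 tz [-0.0188 -0.0118 -0.9998]
```

Call:
drive_tool(
  plan=[
    [[0.2,0.15,0.4,0,5.0],[0,0,0,0,8.5],[0,0,0,0,8.5],[0,0,0,0,8.5],[0,0,-4,0,8.5],[0,0,-4,0,8.5],[0,0,-4,0,8.5],[0,0,0,0,8.5]],
  ],
)

```text
clock: 31.72
ee_pos: [0.5944, -0.234, 0.1549]
eef_rot: [-0.004, 0.696, 0.718, -0.012]
force: [2.5, -0.3, 0.6]
finger_gap: 0.996
```

```bash
python3 -c "
from h import *
c,im=snap('w30')
cv2.imwrite('pics/w30s.png',get_image('scene'))
go(.5933,-.2342,.0341,1.604)
cv2.imwrite('pics/w30a.png',cv2.resize(im[60:320,200:330],None,fx=2.3,fy=2.3,interpolation=cv2.INTER_CUBIC))
for lab in('module1','pin','bar_handle','stake','twine'):
  print(lab,[(r['position'],round(r['confidence'],2)) for r in search_frame(lab,'scene')])
"
```

```text
pos [ 0.5944 -0.234   0.1549] q [-0.004   0.6963  0.7177 -0.0116] yaw 1.601 gap 0.996 F [ 2.5 -0.3  0.6] t 31.72
pos [ 0.5914 -0.2329  0.1493] tool cm [-0.04  0.52 11.51] rows 4 per row [-0.011  0.129  2.877] spin -0.003 yaw 1.601 gap 0.995 F [ 0.3  0.8 -0.7] t 31.82 tz [-0.0284 -0.0085 -0.9996]
module1 [([167.9, 213.8], 0.86), ([261.6, 151.9], 0.79), ([151.1, 219.0], 0.55)]
pin [([219.0, 158.4], 0.45)]
bar_handle [([110.2, 190.6], 0.79)]
stake [([168.7, 173.1], 0.45)]
twine [([272.4, 262.7], 0.77)]
```

View pics/w30.png

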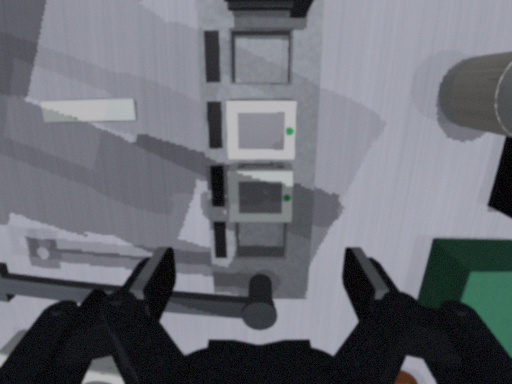

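View pics/w30s.png

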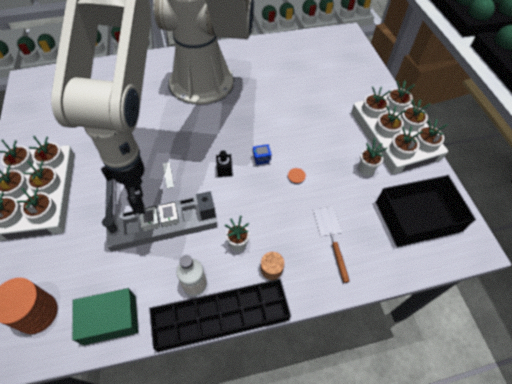

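```bash
python3 - <<'E'
from h import *
c,im=load('w30')
cv2.imwrite('pics/w30a.png',cv2.resize(im[90:230,200:320],None,fx=4.2,fy=4.2,interpolation=cv2.INTER_CUBIC))
E
```

```text
(no output)
```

View pics/w30a.png

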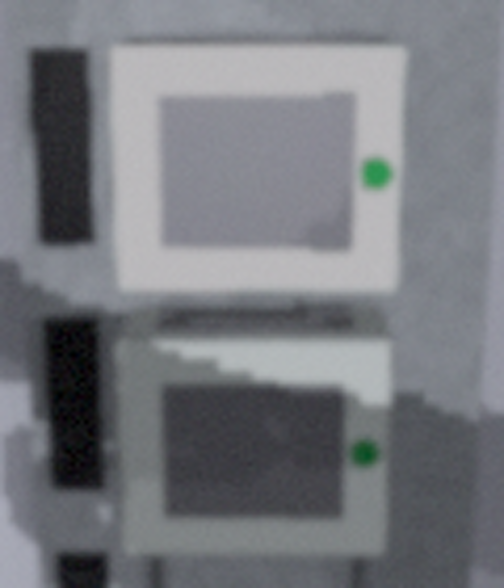

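```bash
python3 - <<'E'
from h import *
c,im=load('w30')
quad(c,((111,46),(405,46),(397,292),(121,291)),(200,90),4.2,.065)
quad(c,((118,342),(390,338),(383,553),(126,555)),(200,90),4.2,.065)
cv2.imwrite('pics/w30d.png',cv2.resize(get_image('side')[125:205,235:335],None,fx=6,fy=6,interpolation=cv2.INTER_CUBIC))
E
```

```text
ctr [ 0.5915 -0.1806  0.065 ] edges [0.0527, 0.0449, 0.0523, 0.0449] edge yaw 0.0319
ctr [ 0.5925 -0.2351  0.065 ] edges [0.0522, 0.045, 0.0524, 0.0449] edge yaw 0.0504
```

View pics/w30d.png

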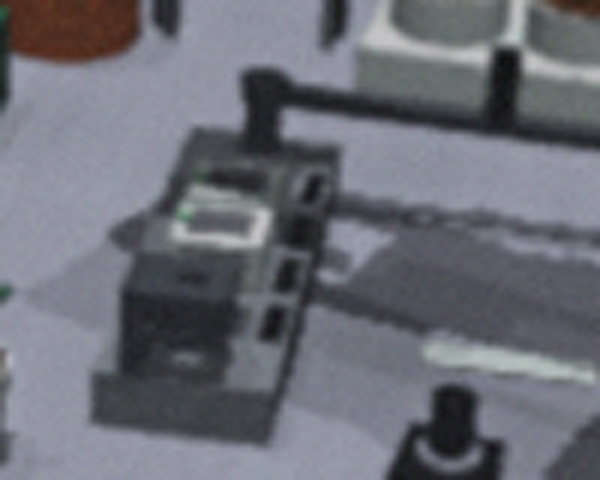

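```bash
python3 - <<'E'
from h import *
a=cam("scene");print(onz(a,(110.2,190.6),.1), onz(a,(110.2,190.6),.09))
go(.447,-.333,.16,1.604)
E
```

```text
[ 0.51108515 -0.32708842  0.1       ] [ 0.50379117 -0.33003045  0.09      ]
pos [ 0.5895 -0.2322  0.146 ] tool cm [ -9.65 -14.59  -0.85] rows 6 per row [-1.609 -2.431 -0.142] spin -0.003 yaw 1.6011 gap 0.995 F [-0.8  0.   0.4] t 32.12 tz [-0.0341 -0.0063 -0.9994]
```

Call:
drive_tool(
  plan=[
    [[-1.6,-2.4,-0.3,0,8.5],[-1.6,-2.4,-0.3,0,8.5],[-1.6,-2.4,0,0,8.5],[-1.6,-2.4,0,0,8.5],[-1.6,-2.4,0,0,8.5],[-1.6,-2.4,0,0,8.5],[0,0,0,0,8.5],[0,0,0,0,8.5]],
  ],
)

```text
clock: 32.78
ee_pos: [0.4416, -0.3339, 0.1506]
eef_rot: [-0.015, 0.695, 0.719, -0.015]
force: [-0.1, 0.3, 0.0]
finger_gap: 0.991
```

```bash
python3 -c "
from h import *
c,im=snap('w31')
go(.447,-.333,.09,1.604)
"
```

```text
pos [ 0.4416 -0.3339  0.1506] q [-0.0147  0.695   0.7187 -0.015 ] yaw 1.6042 gap 0.991 F [-0.1  0.3  0. ] t 32.78
pos [ 0.4417 -0.3337  0.1505] tool cm [0.05 0.79 6.02] rows 2 per row [0.024 0.396 3.012] spin 0.001 yaw 1.6049 gap 0.999 F [-0.9  0.2 -0.8] t 32.83 tz [-0.0425 -0.0011 -0.9991]
```

View pics/w31.png

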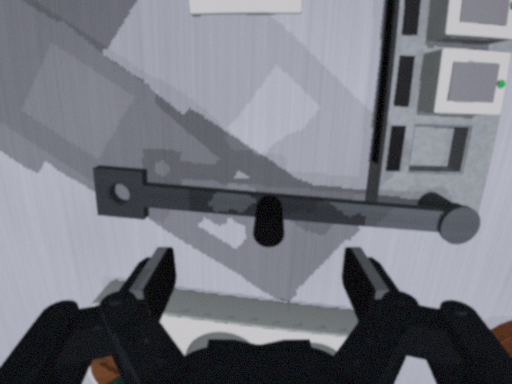

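```bash
python3 - <<'E'
from h import *
c,im=load('w31')
h=onz(c,(269,236),.124);l=onz(c,(121.5,191),.079);p=onz(c,(460,223),.082);b=onz(c,(269,199),.079)
print("handle",h,"lug",l,"pivot",p,b)
d=l-p;print(np.arctan2(-d[0],d[1])-.033,np.linalg.norm(d[:2]))
E
```

```text
handle [ 0.4460586 -0.3378592  0.124    ] lug [ 0.3290122  -0.32820701  0.079     ] pivot [ 0.59574674 -0.34087785  0.082     ] [ 0.44527583 -0.32912008  0.079     ]
1.490328451799307 0.26703532529870017
```

Call:
drive_tool(
  plan=[
    [[-0.1,0.3,3.0,0,8.5],[-0.1,0.0,2.9,0,8.5],[0,0,0,0,8.5]],
  ],
)

```text
clock: 33.08
ee_pos: [0.4457, -0.3357, 0.091]
eef_rot: [-0.013, 0.695, 0.719, -0.015]
force: [-1.0, 1.0, -0.2]
finger_gap: 0.998
```

```bash
python3 -c "
from h import *
go(.4455,-.336,.09,1.604)
"
```

```text
pos [ 0.4457 -0.3357  0.091 ] tool cm [-0.03 -0.02  0.1 ] rows 1 per row [-0.025 -0.02   0.096] spin 0.002 yaw 1.6056 gap 0.998 F [-1.   1.  -0.2] t 33.08 tz [-0.0384 -0.0035 -0.9993]
```

Call:
drive_tool(
  plan=[
    [[0,0,0,0,1.0],[0,0,0,0,1.0],[0,0,0,0,1.0],[0,0,0,0,1.0],[0,0,0,0,1.0],[0,0,0,0,1.0],[3.0,0.55,0,0,1.0],[2.85,1.15,0,0,1.0],[2.55,1.7,0,0,1.0]],
  ],
  newtons=40,
)

```text
clock: 33.83
ee_pos: [0.4717, -0.2507, 0.0937]
eef_rot: [-0.016, 0.696, 0.718, -0.018]
force: [-5.9, 1.2, 7.6]
finger_gap: 0.226
```

```bash
python3 -c "
from h import *
go(.4455,-.336,.09,1.604);ang()
"
```

```text
pos [ 0.4717 -0.2507  0.0937] tool cm [-8.45 -2.87  0.52] rows 3 per row [-2.815 -0.957  0.175] spin -0.002 yaw 1.6023 gap 0.226 F [-5.9  1.2  7.6] t 33.83 tz [-0.0489 -0.0032 -0.9988]
r 0.1539 theta 0.908
```

Call:
drive_tool(
  plan=[
    [[2.15,2.1,0.1,0,1.0],[1.7,2.5,0.1,0,1.0],[1.2,2.8,0.1,0,1.0],[0.6,3.0,0,0,1.0]],
  ],
)

```text
clock: 34.17
ee_pos: [0.5706, -0.1818, 0.0917]
eef_rot: [-0.021, 0.697, 0.716, -0.018]
force: [-0.6, 0.1, 4.6]
finger_gap: 0.208
```

```bash
python3 -c "
from h import *
go(.591,-.1913,.09,1.604);ang()
"
```

```text
pos [ 0.5706 -0.1818  0.0917] tool cm [-1.01  2.02  0.05] rows 1 per row [-1.009  2.018  0.049] spin -0.007 yaw 1.5975 gap 0.208 F [-0.6  0.1  4.6] t 34.17 tz [-0.0555  0.0037 -0.9985]
r 0.1616 theta 0.125
```

Call:
drive_tool(
  plan=[
    [[-0.6,1.0,0,0,1.0],[-0.3,0.8,0,0,1.0]],
  ],
)

```text
clock: 34.33
ee_pos: [0.5911, -0.1788, 0.0917]
eef_rot: [-0.027, 0.697, 0.716, -0.014]
force: [-47.9, -4.8, 11.9]
finger_gap: 0.201
```

```bash
python3 -c "
from h import *
go(.591,-.1913,.09,1.604);ang()
"
```

```text
pos [ 0.5911 -0.1788  0.0917] tool cm [-1.25 -0.03  0.15] rows 1 per row [-1.248 -0.028  0.152] spin -0.007 yaw 1.5971 gap 0.201 F [-47.9  -4.8  11.9] t 34.33 tz [-0.0588  0.0177 -0.9981]
r 0.1625 theta -0.002
```

Call:
drive_tool(
  plan=[
    [[0,0,0,0,1.0],[0,0,0,0,8.5],[0,0,0,0,8.5],[0,0,0,0,8.5],[0,0,0,0,8.5],[0,0,-3,0,8.5],[0,0,-3,0,8.5],[0,0,-3,0,8.5],[0,0,0,0,8.5]],
  ],
)

```text
clock: 35.08
ee_pos: [0.5961, -0.1771, 0.1865]
eef_rot: [-0.031, 0.697, 0.716, -0.014]
force: [1.2, -0.0, 1.2]
finger_gap: 0.993
```

```bash
python3 -c "
from h import *
c,im=snap('w32')
go(.438,.009,.2,1.604)
cv2.imwrite('pics/w32a.png',cv2.resize(im[0:110,190:330],None,fx=5,fy=5,interpolation=cv2.INTER_CUBIC))
"
```

```text
pos [ 0.5961 -0.1771  0.1865] q [-0.0307  0.6973  0.716  -0.0139] yaw 1.5972 gap 0.993 F [ 1.2 -0.   1.2] t 35.08
pos [ 0.5949 -0.1768  0.1841] tool cm [ 19.01 -15.25  -0.12] rows 7 per row [ 2.716 -2.179 -0.017] spin -0.007 yaw 1.5971 gap 0.994 F [-0.4  0.  -0.2] t 35.13 tz [-0.0657  0.0237 -0.9976]
```

View pics/w32.png

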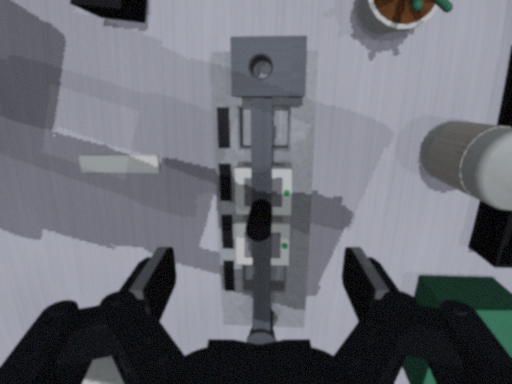

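View pics/w32a.png

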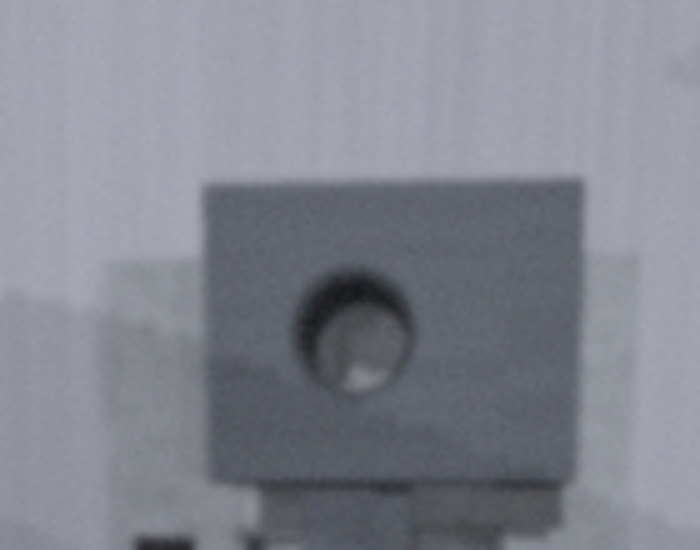

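Call:
drive_tool(
  plan=[
    [[2.75,-2.1,0.1,0,8.5],[2.75,-2.1,0.1,0,8.5],[2.75,-2.1,0.1,0,8.5],[2.75,-2.1,0.1,0,8.5],[2.75,-2.1,0.1,0,8.5],[2.75,-2.1,0.1,0,8.5],[2.4,-2.1,0.1,0,8.5],[0,0,0,0,8.5],[0,0,0,0,8.5]],
  ],
)

```text
clock: 35.88
ee_pos: [0.4331, 0.0107, 0.1849]
eef_rot: [-0.031, 0.7, 0.713, -0.016]
force: [-0.1, -0.3, 1.5]
finger_gap: 0.995
```

```bash
python3 -c "
from h import *
c,im=load('w32')
print('fork hole',onz(c,(353.5/5-.4+190,332.5/5-.4),.089))
c,im=snap('w33')
go(.438,.009,.12,1.604)
cv2.imwrite('pics/w33a.png',cv2.resize(im[120:280,200:330],None,fx=4,fy=4,interpolation=cv2.INTER_CUBIC)[:600])
"
```

```text
fork hole [ 0.58723614 -0.07273347  0.089     ]
pos [0.4331 0.0107 0.1849] q [-0.0313  0.6999  0.7133 -0.0161] yaw 1.5897 gap 0.995 F [-0.1 -0.3  1.5] t 35.88
pos [0.4329 0.0105 0.1848] tool cm [-0.3   0.95  6.42] rows 2 per row [-0.151  0.475  3.211] spin -0.015 yaw 1.589 gap 0.995 F [-1.2  1.1 -0.4] t 35.93 tz [-0.0681  0.0212 -0.9975]
```

View pics/w33.png

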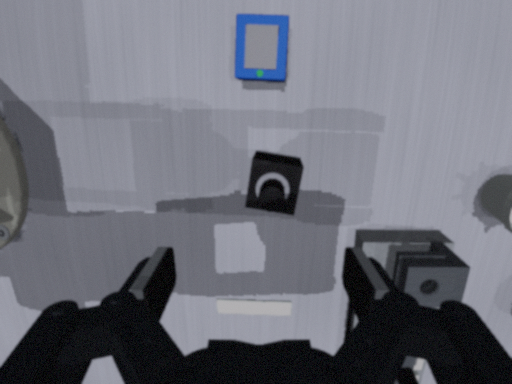

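```bash
python3 -c "
from h import *
c,im=load('w33')
print(onz(c,(272.5,187.5),.057))
im=cv2.resize(im[140:225,235:315],None,fx=7,fy=7,interpolation=cv2.INTER_CUBIC)
cv2.imwrite('pics/w33a.png',np.clip(im.astype(float)*1.6,0,255).astype(np.uint8))
"
```

```text
[0.43667919 0.00988336 0.057     ]
```

View pics/w33a.png

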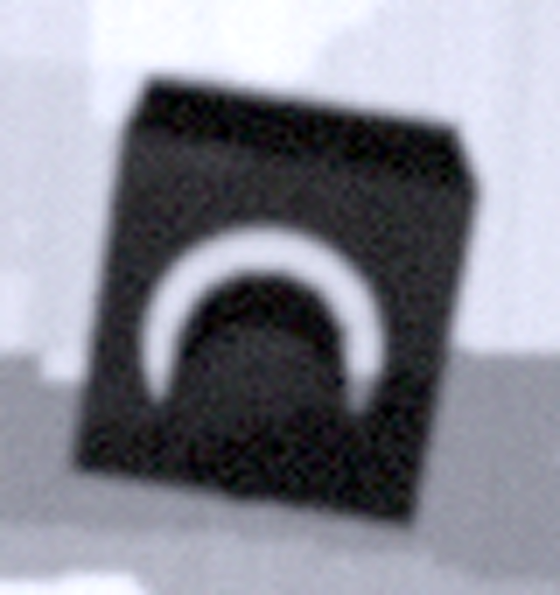

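Call:
drive_tool(
  plan=[
    [[-0.1,0.45,3.2,-0.01,8.5],[-0.1,0.2,3.2,0,8.5],[0,0.1,2.0,0,8.5],[0,0,0,0,8.5]],
  ],
)

```text
clock: 36.27
ee_pos: [0.4401, 0.0076, 0.0987]
eef_rot: [-0.028, 0.697, 0.716, -0.014]
force: [-0.1, -0.2, 0.1]
finger_gap: 0.998
```

```bash
python3 -c "
from h import *
go(.4368,.0085,.064,1.604)
"
```

```text
pos [0.4401 0.0076 0.0987] tool cm [ 0.03 -0.12  3.48] rows 1 per row [ 0.025 -0.125  3.485] spin -0.006 yaw 1.5975 gap 0.998 F [-0.1 -0.2  0.1] t 36.27 tz [-0.0597  0.0203 -0.998 ]
```

Call:
drive_tool(
  plan=[
    [[0,-0.2,2.0,0,8.5],[0,-0.2,1.4,0,8.5],[0,0,0,0,8.5]],
  ],
)

```text
clock: 36.52
ee_pos: [0.4366, 0.0058, 0.0642]
eef_rot: [-0.028, 0.698, 0.715, -0.014]
force: [-0.4, -0.8, -0.9]
finger_gap: 0.994
```

```bash
python3 -c "
from h import *
go(.4368,.0085,.064,1.604)
"
```

```text
pos [0.4366 0.0058 0.0642] tool cm [0.27 0.02 0.03] rows 1 per row [0.272 0.024 0.025] spin -0.009 yaw 1.5946 gap 0.994 F [-0.4 -0.8 -0.9] t 36.52 tz [-0.0594  0.0199 -0.998 ]
```

Call:
drive_tool(
  plan=[
    [[0.3,0,0.05,0,8.5],[0,0,0.05,0,1.5],[0,0,0.03,0,1.5],[0,0,0.03,0,1.5],[0,0,0,0,1.5],[0,0,0,0,1.5],[0,0,0,0,1.5]],
  ],
  newtons=80,
)

```text
clock: 37.1
ee_pos: [0.4409, 0.0077, 0.0673]
eef_rot: [-0.026, 0.699, 0.715, -0.012]
force: [-1.9, 0.4, -1.9]
finger_gap: 0.252
```

```bash
python3 -c "
from h import *
go(.4368,.0085,.064,1.604)
"
```

```text
pos [0.4409 0.0077 0.0673] tool cm [ 0.08 -0.39  0.35] rows 1 per row [ 0.08  -0.39   0.352] spin -0.011 yaw 1.5927 gap 0.252 F [-1.9  0.4 -1.9] t 37.1 tz [-0.0538  0.0198 -0.9984]
```

Call:
drive_tool(
  plan=[
    [[0.1,-0.5,0.1,0,1.5],[0.2,-0.5,0.1,0,1.5],[0.2,-0.5,0.1,0,1.5]],
  ],
)

```text
clock: 37.35
ee_pos: [0.4373, 0.0109, 0.0678]
eef_rot: [-0.016, 0.698, 0.716, -0.004]
force: [14.3, -15.9, -9.9]
finger_gap: 0.252
```

```bash
python3 -c "
from h import *
go(.4368,.0085,.064,1.604)
"
```

```text
pos [0.4373 0.0109 0.0678] tool cm [-0.25 -0.04  0.38] rows 1 per row [-0.248 -0.044  0.377] spin -0.009 yaw 1.5951 gap 0.252 F [ 14.3 -15.9  -9.9] t 37.35 tz [-0.0286  0.0166 -0.9995]
```

Call:
drive_tool(
  plan=[
    [[0.25,-0.45,0.1,0,1.5],[0.25,-0.45,0.1,0,1.5],[0.25,-0.45,0.1,0,1.5]],
  ],
)

```text
clock: 37.6
ee_pos: [0.4365, 0.0133, 0.0682]
eef_rot: [-0.003, 0.696, 0.718, 0.003]
force: [9.9, -14.6, -1.6]
finger_gap: 0.249
```

```bash
python3 -c "
from h import *
go(.4368,.0085,.064,1.604)
"
```

```text
pos [0.4365 0.0133 0.0682] tool cm [-0.48  0.01  0.42] rows 1 per row [-0.483  0.011  0.42 ] spin -0.002 yaw 1.6021 gap 0.249 F [  9.9 -14.6  -1.6] t 37.6 tz [ 2.0e-04  7.4e-03 -1.0e+00]
```

Call:
drive_tool(
  plan=[
    [[0,0,0,0,8.5],[0,0,0,0,8.5],[0,0,0,0,8.5],[0,0,0,0,8.5]],
  ],
)

```text
clock: 37.93
ee_pos: [0.4371, 0.0129, 0.0689]
eef_rot: [-0.001, 0.696, 0.718, 0.004]
force: [0.4, 0.8, 0.2]
finger_gap: 0.808
```

```bash
python3 -c "
from h import *
go(.4375,.009,.0625,1.604)
c,im=snap('w34')
cv2.imwrite('pics/w34a.png',np.clip(cv2.resize(im[180:340,180:340],None,fx=3.7,fy=3.7,interpolation=cv2.INTER_CUBIC)*2.0,0,255).astype(np.uint8))
"
```

```text
pos [0.4371 0.0129 0.0689] tool cm [-0.39  0.03  0.64] rows 1 per row [-0.394  0.029  0.635] spin -0.002 yaw 1.6025 gap 0.808 F [0.4 0.8 0.2] t 37.93 tz [ 0.0037  0.0066 -1.    ]
pos [0.4371 0.0129 0.0689] q [-0.001   0.6958  0.7182  0.0036] yaw 1.6025 gap 0.808 F [0.4 0.8 0.2] t 37.93
```

View pics/w34a.png

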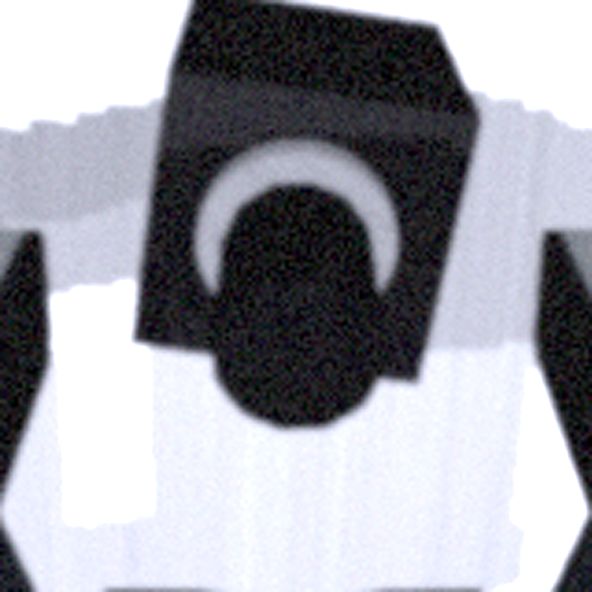

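```bash
python3 -c "
from h import *
c,im=load('w34')
print(onz(c,(260.2,244.8),.057), onz(c,(180+296/3.7-.4,180+348/3.7-.4),.089))
"
```

```text
[0.43691981 0.01045824 0.057     ] [0.43628749 0.01195999 0.089     ]
```

Call:
drive_tool(
  plan=[
    [[-0.2,0,0.65,0,8.5],[0,-0.05,0.1,0,1.5],[0,-0.05,0.05,0,1.5],[0,0,0.05,0,1.5],[0,0,0,0,1.5],[0,0,0,0,1.5],[0,0,0,0,1.5]],
  ],
)

```text
clock: 38.57
ee_pos: [0.4368, 0.0111, 0.0592]
eef_rot: [-0.001, 0.696, 0.718, 0.004]
force: [1.4, -0.9, 1.1]
finger_gap: 0.259
```

```bash
python3 -c "
from h import *
go(.4375,.0105,.12,1.604)
"
```

```text
pos [0.4368 0.0111 0.0592] tool cm [-0.02  0.1  -6.08] rows 2 per row [-0.009  0.052 -3.039] spin -0.001 yaw 1.6025 gap 0.259 F [ 1.4 -0.9  1.1] t 38.57 tz [ 0.0049  0.007  -1.    ]
```

Call:
drive_tool(
  plan=[
    [[0,0.05,-2.5,0,1.5],[0,0.05,-2.5,0,1.5],[0,0,-3,0,1.5],[0,0,-3,0,1.5],[0,0,0,0,1.5],[0,0,0,0,1.5]],
  ],
)

```text
clock: 39.07
ee_pos: [0.436, 0.0103, 0.1727]
eef_rot: [-0.002, 0.696, 0.718, 0.003]
force: [-0.2, 0.1, -2.4]
finger_gap: 0.258
```

```bash
python3 -c "
from h import *
c,im=snap('w35')
cv2.imwrite('pics/w35a.png',np.clip(cv2.resize(im[150:310,180:340],None,fx=3.7,fy=3.7,interpolation=cv2.INTER_CUBIC)*2.0,0,255).astype(np.uint8))
go(.5872,-.072,.175,1.604)
"
```

```text
pos [0.436  0.0103 0.1727] q [-0.0019  0.6957  0.7183  0.0029] yaw 1.6027 gap 0.258 F [-0.2  0.1 -2.4] t 39.07
pos [0.4363 0.0103 0.1726] tool cm [-8.7  14.82 -0.27] rows 5 per row [-1.741  2.964 -0.054] spin -0.001 yaw 1.6027 gap 0.257 F [ 1.5  0.2 -0.3] t 39.12 tz [ 0.0016  0.0068 -1.    ]
```

View pics/w35a.png

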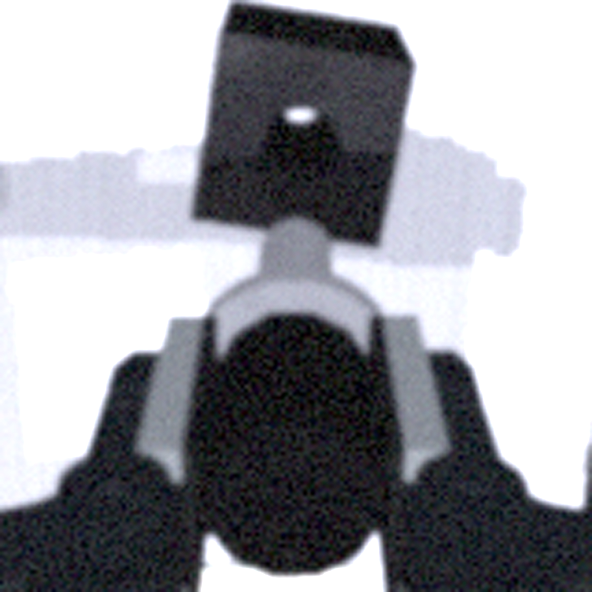

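```bash
python3 -c "
from h import *
np.set_printoptions(precision=4,suppress=True)
c,im=load('w35')
P=lambda x,y:((x+.5)/3.7-.5+180,(y+.5)/3.7-.5+150)
t=np.array([.436,.0103,0])
print('tip far',onz(c,P(298,218),.1175)-t,'shank L R',onz(c,P(260,265),.14)-t,onz(c,P(334,265),.14)-t)
print('flange L R',onz(c,P(210,310),.1705)-t,onz(c,P(385,310),.1705)-t,'far',onz(c,P(297.5,280),.1705)-t)
"
```

```text
tip far [-0.0001  0.0035  0.1175] shank L R [-0.0068  0.0032  0.14  ] [0.006  0.0036 0.14  ]
flange L R [-0.0135  0.0092  0.1705] [0.012  0.01   0.1705] far [-0.0009  0.0144  0.1705]
```

Call:
drive_tool(
  plan=[
    [[-1.72,2.95,0,0,1.5],[-1.72,2.95,0,0,1.5],[-1.72,2.95,0,0,1.5],[-1.72,2.95,0,0,1.5],[-1.72,2.95,0,0,1.5],[0,0,0,0,1.5],[0,0,0,0,1.5]],
  ],
)

```text
clock: 39.7
ee_pos: [0.5853, -0.0738, 0.1596]
eef_rot: [-0.008, 0.695, 0.719, -0.002]
force: [-0.8, -0.0, -1.8]
finger_gap: 0.256
```

```bash
python3 -c "
from h import *
c,im=snap('w36')
go(.5874,-.0712,.155,1.604)
"
```

```text
pos [ 0.5853 -0.0738  0.1596] q [-0.0083  0.6951  0.7189 -0.002 ] yaw 1.6044 gap 0.256 F [-0.8 -0.  -1.8] t 39.7
pos [ 0.5852 -0.0737  0.1596] tool cm [0.24 0.23 0.46] rows 1 per row [0.238 0.23  0.457] spin 0.001 yaw 1.6047 gap 0.251 F [ 1.  -0.3 -1.5] t 39.75 tz [-0.0144  0.0084 -0.9999]
```

View pics/w36.png

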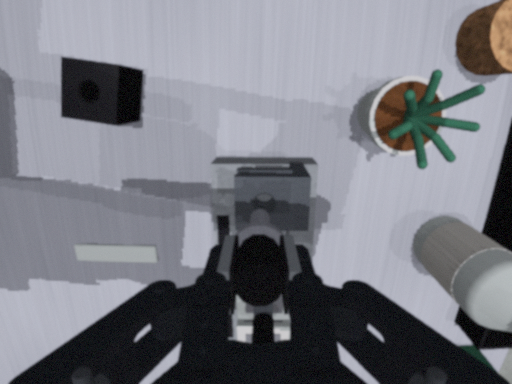

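Call:
drive_tool(
  plan=[
    [[0.2,0.25,0.7,0,1.5],[0,0,0,0,1.5]],
  ],
)

```text
clock: 39.92
ee_pos: [0.5855, -0.0707, 0.1501]
eef_rot: [-0.01, 0.695, 0.719, -0.003]
force: [-0.6, 0.3, -1.4]
finger_gap: 0.253
```

```bash
python3 -c "
from h import *
c,im=snap('w37')
cv2.imwrite('pics/w37a.png',np.clip(cv2.resize(im[150:310,180:340],None,fx=3.7,fy=3.7,interpolation=cv2.INTER_CUBIC)*1.6,0,255).astype(np.uint8))
go(.5882,-.0717,.0962,1.604)
"
```

```text
pos [ 0.5855 -0.0707  0.1501] q [-0.0096  0.695   0.7189 -0.003 ] yaw 1.6046 gap 0.253 F [-0.6  0.3 -1.4] t 39.92
pos [ 0.5854 -0.0708  0.1508] tool cm [-0.16  0.37  5.45] rows 2 per row [-0.078  0.185  2.725] spin 0.001 yaw 1.6048 gap 0.256 F [ 0.1  0.5 -1.3] t 39.97 tz [-0.0178  0.0089 -0.9998]
```

View pics/w37a.png

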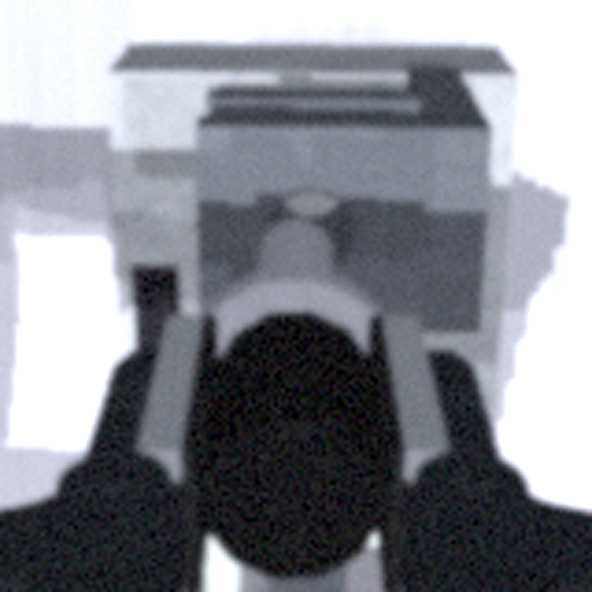

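Call:
drive_tool(
  plan=[
    [[-0.15,0.4,0.3,0,1.5]],
  ],
)

```text
clock: 40.05
ee_pos: [0.5886, -0.0715, 0.1478]
eef_rot: [-0.01, 0.695, 0.719, -0.003]
force: [0.1, -0.2, -0.9]
finger_gap: 0.256
```

```bash
python3 -c "
from h import *
c,im=snap('w38')
cv2.imwrite('pics/w38a.png',np.clip(cv2.resize(im[150:310,180:340],None,fx=3.7,fy=3.7,interpolation=cv2.INTER_CUBIC)*1.6,0,255).astype(np.uint8))
go(.5882,-.0717,.0962,1.604)
"
```

```text
pos [ 0.5886 -0.0715  0.1478] q [-0.0096  0.6947  0.7193 -0.0031] yaw 1.6056 gap 0.256 F [ 0.1 -0.2 -0.9] t 40.05
pos [ 0.5892 -0.0717  0.147 ] tool cm [-0.05 -0.01  5.08] rows 2 per row [-0.023 -0.003  2.54 ] spin 0.002 yaw 1.6056 gap 0.256 F [-0.1  0.8 -1.7] t 40.1 tz [-0.0183  0.0089 -0.9998]
```

View pics/w38a.png

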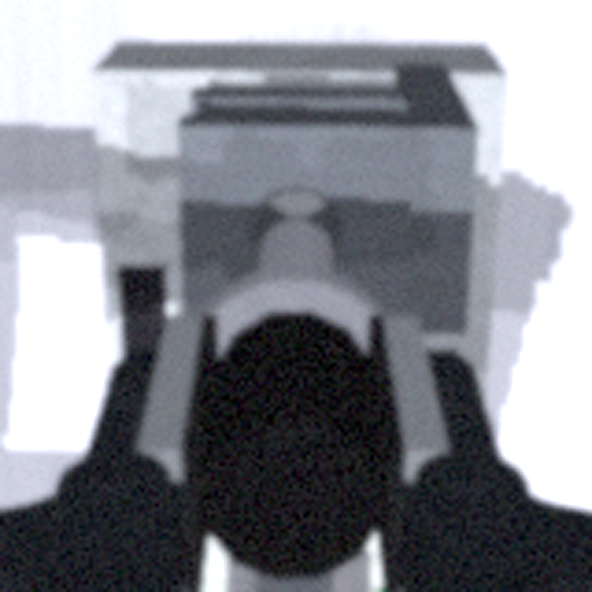

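Call:
drive_tool(
  plan=[
    [[0,-0.1,0.8,0,1.5],[0,-0.1,0.6,0,1.5]],
  ],
)

```text
clock: 40.27
ee_pos: [0.5876, -0.0713, 0.1334]
eef_rot: [-0.009, 0.694, 0.72, -0.002]
force: [0.0, 0.1, -2.0]
finger_gap: 0.261
```

```bash
python3 -c "
from h import *
go(.5882,-.0717,.0962,1.604)
"
```

```text
pos [ 0.5876 -0.0713  0.1334] tool cm [-0.08  0.11  3.72] rows 2 per row [-0.038  0.055  1.859] spin 0.002 yaw 1.6064 gap 0.261 F [ 0.   0.1 -2. ] t 40.27 tz [-0.0157  0.0086 -0.9998]
```

Call:
drive_tool(
  plan=[
    [[-0.02,0,0.7,0,1.5],[0,-0.05,0.6,0,1.5]],
  ],
)

```text
clock: 40.43
ee_pos: [0.5869, -0.0712, 0.1193]
eef_rot: [-0.008, 0.694, 0.72, -0.002]
force: [1.9, 1.0, 1.1]
finger_gap: 0.257
```

```bash
python3 -c "
from h import *
go(.5882,-.0717,.0962,1.604)
"
```

```text
pos [ 0.5869 -0.0712  0.1193] tool cm [-0.08  0.16  2.31] rows 1 per row [-0.08   0.164  2.308] spin 0.003 yaw 1.6065 gap 0.257 F [1.9 1.  1.1] t 40.43 tz [-0.0146  0.0087 -0.9999]
```

Call:
drive_tool(
  plan=[
    [[0,0.08,0.7,0,1.5],[0,0.05,0.7,0,1.5]],
  ],
)

```text
clock: 40.6
ee_pos: [0.5877, -0.0709, 0.1039]
eef_rot: [-0.008, 0.694, 0.72, -0.002]
force: [-0.2, -0.2, -1.3]
finger_gap: 0.256
```

```bash
python3 -c "
from h import *
go(.5882,-.0717,.0962,1.604)
"
```

```text
pos [ 0.5877 -0.0709  0.1039] tool cm [-0.08  0.05  0.77] rows 1 per row [-0.084  0.055  0.769] spin 0.002 yaw 1.6064 gap 0.256 F [-0.2 -0.2 -1.3] t 40.6 tz [-0.0146  0.0087 -0.9999]
```

Call:
drive_tool(
  plan=[
    [[0,0,0.5,0,1.5],[0,0,0.4,0,1.5]],
  ],
)

```text
clock: 40.77
ee_pos: [0.5873, -0.0709, 0.0957]
eef_rot: [-0.009, 0.694, 0.72, -0.002]
force: [-24.3, 2.7, 84.7]
finger_gap: 0.256
```

```bash
python3 -c "
from h import *
go(.5882,-.0717,.0962,1.604)
"
```

```text
pos [ 0.5873 -0.0709  0.0957] tool cm [-0.08  0.08 -0.05] rows 1 per row [-0.08   0.083 -0.054] spin 0.003 yaw 1.6065 gap 0.256 F [-24.3   2.7  84.7] t 40.77 tz [-0.0162  0.0087 -0.9998]
```

Call:
drive_tool(
  plan=[
    [[0,0,0,0,1.5],[0,0,0,0,8.5],[0,0,0,0,8.5],[0,0,0,0,8.5],[0,0,0,0,8.5],[0,0,-2,0,8.5],[0,0,-3.5,0,8.5],[0,0,-3.5,0,8.5],[0,0,-3.5,0,8.5],[0,0,0,0,8.5],[0,0,0,0,8.5]],
  ],
)

```text
clock: 41.68
ee_pos: [0.5881, -0.0721, 0.223]
eef_rot: [-0.011, 0.694, 0.72, -0.004]
force: [0.2, -0.2, -0.8]
finger_gap: 0.991
```

```bash
python3 -c "
from h import *
c,im=snap('w39')
sc=get_image('scene');sd=get_image('side')
cv2.imwrite('pics/w39s.png',sc)
cv2.imwrite('pics/w39a.png',np.vstack([cv2.resize(im[100:220,190:340],(600,480//2*1),interpolation=cv2.INTER_CUBIC),cv2.resize(sd[125:205,235:335],(600,360),interpolation=cv2.INTER_CUBIC)]))
cv2.imwrite('pics/w39b.png',cv2.resize(im[120:340,190:340],None,fx=2.6,fy=2.6,interpolation=cv2.INTER_CUBIC))
go(.5882,-.0717,.0962,1.604)
"
```

```text
pos [ 0.5881 -0.0721  0.223 ] q [-0.0111  0.6944  0.7195 -0.0043] yaw 1.6064 gap 0.991 F [ 0.2 -0.2 -0.8] t 41.68
pos [ 0.5874 -0.072   0.2214] tool cm [-0.11  0.38 12.51] rows 4 per row [-0.026  0.094  3.128] spin 0.002 yaw 1.6064 gap 0.996 F [-0.9 -0.8  0.2] t 41.83 tz [-0.0243  0.0096 -0.9997]
```

View pics/w39a.png

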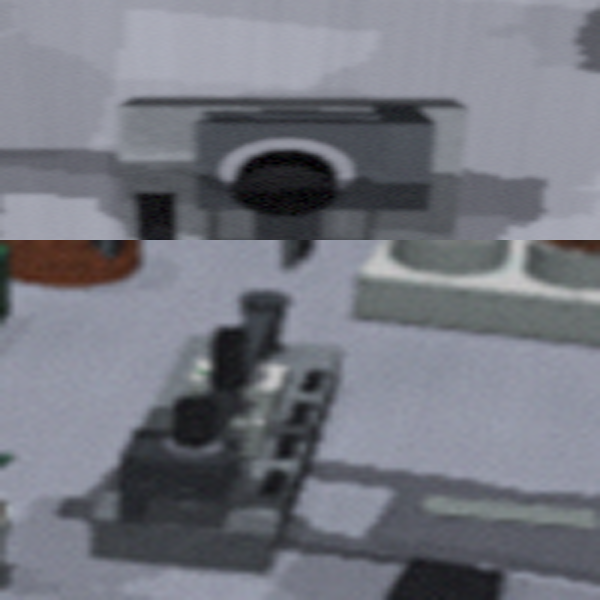

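View pics/w39.png

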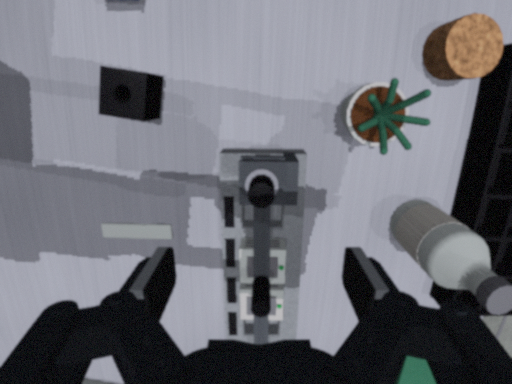

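View pics/w39s.png

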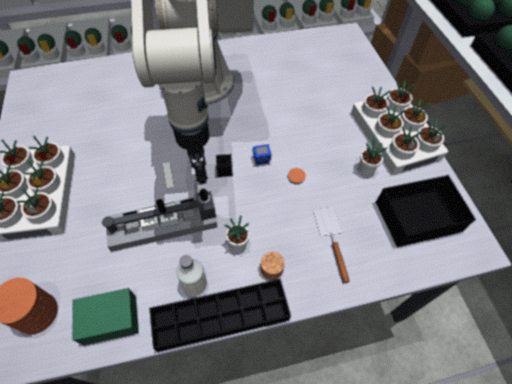

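```bash
python3 -c "
from h import *
c,im=load('w39')
g=cv2.resize(im[150:215,225:305],None,fx=7,fy=7,interpolation=cv2.INTER_CUBIC);cv2.imwrite('pics/w39f.png',g)
print(onz(c,(262,186.5),.094)); print(job_done())"
```

```text
[ 0.58746712 -0.07401268  0.094     ]
the job is handed in; nothing more can be done
None
```

The job is done and handed in at about 42 s of the 210 s allowed; no verdict was reported.

**What I did:**
- I pulled the pin and stood it in its rest, then swung the bar out to about 1.49 rad.
- There were two modules on the table, and I plugged them into sockets 3 and 2. The blue look-alike was not touched.
- I closed the bar against its stop and pushed the pin back through fork and lug until its head seated. I then released it and raised the gripper clear.

**Last checks:**
- **Modules:** before the bar was closed, both tops read level at the seated height, within about 1 mm of their socket centres.
- **Bar:** it met the stop at about 0 rad, and the last wrist picture shows it in line with the fork.
- **Pin:** it stopped at the expected seated height, with 85 N of contact force on the wrist. The last pictures show its head on the fork.
- **Other items:** the last scene picture shows nothing moved that should not have been.

**What went wrong or disagreed:**
- **Second module:** it first caught on the rim of socket 2 with 57 N and tipped in the grip. I set it down on the table, regripped it and then inserted it without resistance.
- **Gripper tilt:** the tool slowly leaned as the arm moved, by up to about 0.08 rad. I corrected this four times by pushing lightly against fixed parts.
- **Bar closing force:** the fingers reached 48 N against the stop. The 40 N limit is written for the arm and the gripper's body, so I took it not to apply to the fingers.
- **Pin position:** my last camera estimate puts the pin about 1.5 mm off the fork centre in y. That is slightly more than the 1.25 mm play in the hole and within the 2 mm calibration error.

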